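Seal the clamp-lid storage crock

ROBOT

A 6-joint arm with a two-finger parallel gripper is mounted at the origin on a cart in front of the work surface, level with it; the furniture and walls round the work are solid. World frame = base frame: x ahead of the robot, y to its left, z up, the work surface at z = 0. Lengths are in m, angles in rad, forces in N, time in s.
With the tool pointing down it reaches from about 0.325 to 0.85 m from the base axis. Payload 4.4 kg.
Tool frame: the origin (TCP) lies midway between the tips of the shut fingers; the grasp point (between the pads) lies 19 mm behind it; z points along the fingers, x is the direction in which the jaws open and shut, and the axes are right-handed (so a half turn about z gives the same grasp; the last joint's range is limited). The gripper opens to 94 mm and grips with 3 to 60 N. Pads are 16 mm wide; open, the fingers measure 119 mm over their backs; the gripper's body (75 mm by 177 mm) begins 78 mm behind the grasp point.
Start: joints at [-1.321, 0.207, 1.542, -0, 1.393, -0.15], TCP at [0.224, -0.529, 0.205] pointing down, gripper open.
Joint ranges: [-2.73, 2.73], [-0.86, 2.22], [0.23, 2.46], [-1.11, 4.25], [0.08, 2.63], [-2.82, 2.82]. Speed limits (rad/s): [2.79, 2.79, 3.14, 3.14, 3.14, 3.14].

INTERFACE

Orientations are given as a unit quaternion [x, y, z, w].
In Python, from bench import r gives the robot as it stands.
- The arm moves only by the tool move_arm, never from a script. Its argument "plan" is a list of rows, each an object of numbers: "x", "y", "z": the shift along the world's x, y, z as a fraction of full scale; "spin": the turn about the world's z as a fraction of full scale; "jaw": the finger opening in mm, from 0 to 94. In form: [{"x": .., "y": .., "z": .., "spin": .., "jaw": ..}, ...]. A call has 1 to 8 rows; each row is the pose to reach, as a shift and turn from the pose commanded when the call began, turning the shorter way round; what a row does not reach only later rows make up. Full scale, the value 1, is 0.1 m for a shift and pi rad for a turn. A row lasts 1/12 s, in which the tool goes at most 41.7 mm and 7.16 degrees, less where a joint would pass 70% of its speed; a pose out of reach is approached as far as the arm can. A call with a number of a shift or a turn outside -1 to 1 is refused whole. A call with a gripper value outside its range is refused whole. The fingers move at their own pace and stop on an object; the grip force is fixed at half the most. Time passes only in rows, so rows that repeat a pose let the fingers close. It gives the time, the measured TCP pose, the force and the opening at its end, in the units of the state.
- r.get_state(): the state, without advancing time (a new reading comes with each control period).
- r.read_camera(name): name is "scene" or "top" or "wrist"; returns (picture, depth): 400x640x3 uint8, blue, green, red; 400x640 float32, m along the optical axis (not along the pixel's ray), 0 where there is no reading.
- r.camera_params(name): a dict with "fovy" (degrees; the focal length in pixels is half the picture's height over the tangent of half this angle, whatever the lens; pixels are square), "cx", "cy" (the principal point, pixels), "rvec" (rotation vector, rad) and "tvec" (3), from world to camera coordinates, as OpenCV has them. Camera axes: x right, y down, z forward; pixel columns grow to the right and rows downward; lengths in m; the calibration is good to about 2 mm. A picture is of the moment at which its call begins: read the wrist's pose just before it. camera_params takes no time and is no camera call; for the wrist camera it gives the pose at the moment of the call.
- r.sign_off(): hands the job in, once; it reports no verdict.
The state is a dict: "t": time; "joint_positions": joint angles; "joint_vel": joint speeds; "tau": joint torques, N m; "tool_pos": TCP position; "eef_rot": TCP orientation; "ft_force": force on the tool from outside, world axes, zero at the start; "moment": the same for the moment, N m; "gripper_width": finger opening in m.
Only numpy, scipy, OpenCV 4.12 (cv2) and the standard library are available. Lean on these libraries where they do the work, as an engineer would, in place of code of your own. Each camera call takes 0.05 s, during which the arm holds its last target.

TASK

Seal the open white stoneware crock. Set its plug lid gently into the tapered mouth so that it sits centred, level and fully home, with the horn of the grey handle facing the crock's steel lever; then swing the wire bail up and over so that its cross bar comes over the groove right behind the horn, and press the lever down to its stop, so that the bar is pulled into the groove and holds the lid tight. Leave the things standing around where they are.

Things in the scene. Friction and masses are not known exactly. Their poses are not given: they have to be found in the camera images.
- crock_mouth (a point): Centre of the mouth, at rim height, of a white stoneware cylinder 106 mm wide, 172 mm high (fixed: full, heavy). Funnel mouth: 86 mm wide at the rim, 59 mm at 31 mm depth. z up; x away from the lever: lever on the -x side, thrown-back bail on the +x side, hinge axes along y. Lever axis: 57 mm below this point. Lid home: lid_centre 13.5 mm above this point, x axes parallel, same way round.
- lid_centre (a point): Crock's loose lid (0.2-0.42 kg), on its axis, half-way up its 87 mm; stands on its plug. Tapered plug 60 mm wide at the bottom, 88 mm wide 32 mm up; flange 99 mm wide, top 4.5 mm below this point; grey handle 22 mm thick (y), 55 mm long (x), 34 mm above the flange at mid-length. Pinch it from above across y. Let down within 8 mm of the mouth's axis it centres itself; flange then 2 mm above the rim.
- lid_groove (a point): Middle of the floor of the groove across the handle's top (along y): on the lid's axis, 29.5 mm above lid_centre, same axes. On its +x side a low crest, 2 mm above the floor; on its -x side the horn. When clamped, the bail bar's middle is 5 mm above this point.
- lid_horn (a point): Top of the horn of the lid's handle, its highest point: 14 mm above the groove's floor and 12 mm to lid -x of it. Its face toward the groove starts 5.5 mm from the groove's middle. The horn must face the lever (crock -x).
- bail_bar_mid (a point): Middle of the bail's cross bar: steel tube 10 mm thick, 122 mm long along y, on two wire legs at y = +-68 mm; 115 mm from bail_pin, about which it turns. Stays where left (stiff hinge, 1 N moves it; legs stretch 5 N/mm). Starts thrown back, sloping up a little, 29 mm or more from bar to crock. Pinch it from above 35 mm from its middle (fingers closing along crock x); it turns in the fingers as it swings.
- bail_pin (a point): Middle between the two pins of the bail's legs (a virtual point inside the crock). They sit on the lever's side plates 13 mm from its axis: in front of it (crock -x) with the lever up, just past straight below it with the lever down, so the lever draws the bail 11 mm down and 15 mm back. With the lever up the bar passes 2 to 4 mm over the handle's crest and meets the horn 6 to 9 mm above its clamped height.
- lever_paddle (a point): Middle of the lever's thumb paddle, a steel plate 56 mm wide (y), 26 mm long, 4 mm thick, with a rolled outer edge, 120 mm from the lever's axis, on a wire frame round the crock's front. Up: 67 mm in front (crock -x) of the axis and 99 mm above it; down: 96 mm in front and 72 mm below. Push its upper, outer face with closed fingers, following the arc: 1 to 5 N, most in the last third.
- lever (a joint): Lever angle in rad: 0 is fully up, 1.623 is fully down at its stop, just past dead centre (locked). Stays where it is left.
- canister_lid: Bystander: flat off-white lid 103 mm wide, 44 mm high with the small metal ring on its top; belongs to the canister, does not fit the crock. Origin at the centre of its underside.
- canister: Bystander: open canister of dimpled off-white stoneware, 118 mm wide, 146 mm high, at the back. Origin at the centre of its underside.
- mug: Bystander: grey mug without handle, 94 mm wide, 120 mm high. Origin at the centre of its underside.
Mind the look-alikes: they are no part of the job. What is shaped like the part that bears lid_centre but blue is not meant.

How it is judged:
By the outcome, as a careful person would: the job done as asked, in the order asked, and still so for the second after the job is handed in, with the robot touching nothing.
It also fails if it takes over 72 s, if anything falls off the work surface, if the arm or the gripper's body presses on something with over 40 N, if the wrist force passes 120 N, or if a joint passes its speed limit or range.

## Working session

There is one attempt and no reset: what is moved stays moved. The work goes in short steps, Python scripts to look and compute and a tool call to move; the robot and the scene stay as the last step left them, time stands still between calls to the robot, and variables do not carry over. Pictures are saved under pics/ and viewed, and the job is handed in when it is done.

Besides the shell and the picture viewer there is one more tool, called after ">>>" by a JSON object that holds its "op" and its "data". move_arm: Moves the arm, as the interface text tells. Its arguments: {"type":"object","properties":{"plan":{"type":"array"}},"required":["plan"]}

```bash
mkdir -p pics; ls; cat > h.py <<'E'
import numpy as np, cv2
from bench import r
def cam(name):
    p=r.camera_params(name); img,d=r.read_camera(name)
    return p,img,d
def K(p,h=400):
    f=h/2/np.tan(np.radians(p['fovy'])/2); return f
def world(p,d):
    f=K(p); v,u=np.mgrid[0:d.shape[0],0:d.shape[1]]
    c=np.stack([(u-p['cx'])/f*d,(v-p['cy'])/f*d,d],-1)
    R=cv2.Rodrigues(np.array(p['rvec'],float))[0]
    return (c-np.array(p['tvec'],float).ravel())@R
def proj(p,X):
    f=K(p);R=cv2.Rodrigues(np.array(p['rvec'],float))[0]
    c=np.atleast_2d(X)@R.T+np.array(p['tvec'],float).ravel()
    return np.c_[c[:,0]/c[:,2]*f+p['cx'],c[:,1]/c[:,2]*f+p['cy']]
E
python3 - <<'E'
from h import *
import pickle
o={}
for n in ["scene","top","wrist"]:
    p,i,d=cam(n); o[n]=(p,i,d); cv2.imwrite(f'pics/{n}0.png',i); print(n,p,(d>0).mean())
pickle.dump(o,open('o0.pkl','wb'))
print(r.get_state())
E
```

```text
pics
scene {'fovy': 50.34438133873335, 'cx': 322.92999843797713, 'cy': 202.18298695977774, 'rvec': array([ 0.84921349, -2.2066387 ,  1.37741216]), 'tvec': array([0.42819123, 0.28730835, 0.97409574])} 0.99605859375
top {'fovy': 57.974608557836945, 'cx': 314.2231053522866, 'cy': 197.65667522588876, 'rvec': array([ 2.16104169, -2.10636893,  0.1888347 ]), 'tvec': array([0.01350569, 0.56998587, 1.13135904])} 0.99619921875
wrist {'fovy': 70.24177222909995, 'cx': 321.39107755644784, 'cy': 199.70752422881745, 'rvec': array([-2.45405031,  1.6245391 ,  0.19072074]), 'tvec': array([-0.57418478, -0.02357382,  0.38837449])} 0.9593671875
{'t': 0.15, 'joint_positions': array([-1.32052083e+00,  2.07276650e-01,  1.54259631e+00, -2.78980920e-06,
        1.39347479e+00, -1.50481489e-01]), 'joint_vel': array([ 0.00239462, -0.00242833, -0.00340754, -0.00043333, -0.00125315,
       -0.0010576 ]), 'tau': array([ 3.56470309e-04, -3.71310353e+01, -2.81811690e+01,  6.99644024e-02,
        3.27026728e-02, -9.36994729e-05]), 'tool_pos': array([ 0.22416243, -0.52884461,  0.20454177]), 'eef_rot': array([ 8.33701040e-01, -5.52215362e-01, -6.51615293e-04, -5.87778031e-04]), 'ft_force': array([0.07118191, 0.53348594, 0.52702874]), 'moment': array([-0.04932757, -0.01261203,  0.05526808]), 'gripper_width': 0.09407950526002688}
```

View pics/scene0.png

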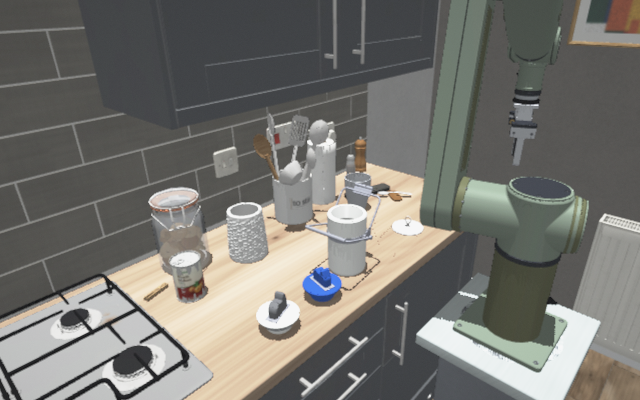

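View pics/top0.png

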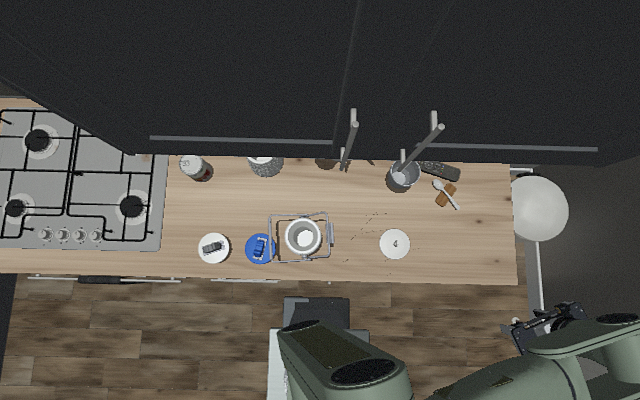

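View pics/wrist0.png

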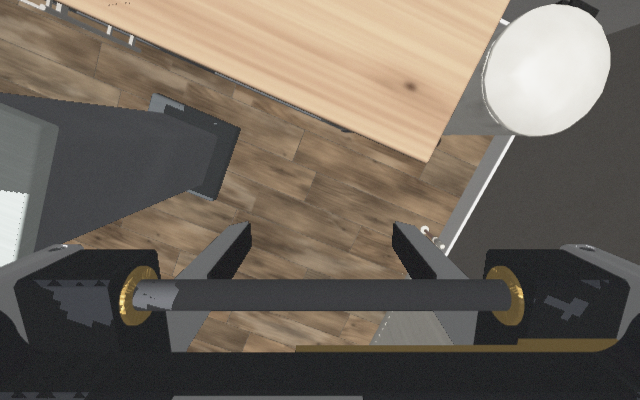

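Candidates for the lid, by top-camera pixel: white flange with grey handle (213,247), blue lid of the same shape (261,248), and flat canister lid with ring (395,243). By the description I choose the white and grey one. I'll check it in close crops.

```bash
python3 - <<'E'
from h import *
import pickle
o=pickle.load(open('o0.pkl','rb'))
i=o['top'][1][195:285,180:350]; a=cv2.resize(i,None,fx=4.6,fy=4.6,interpolation=cv2.INTER_CUBIC); cv2.imwrite('pics/topc.png',a)
i=o['scene'][1][180:340,240:400]; a=cv2.resize(i,None,fx=3.7,fy=3.7,interpolation=cv2.INTER_CUBIC); cv2.imwrite('pics/scenec.png',a)
for n in ['top','scene']:
    p,i,d=o[n]; W=world(p,d)
    for uv in ([(213,247),(261,248),(303,237),(395,243),(303,220),(331,233),(272,240)] if n=='top' else [(277,300),(347,215),(322,280),(375,210),(350,237)]):
        print(n,uv,W[uv[1],uv[0]].round(4),i[uv[1],uv[0]])
    R=cv2.Rodrigues(np.array(p['rvec']))[0]; print('cam pos',-R.T@p['tvec'])
E
```

```text
top (213, 247) [0.4003 0.3368 0.0855] [126 123 122]
top (261, 248) [0.4014 0.1906 0.0716] [189 112  66]
top (303, 237) [0.4431 0.062  0.0063] [235 233 230]
top (395, 243) [ 0.4302 -0.2404  0.0226] [180 182 182]
top (303, 220) [0.4813 0.0592 0.1752] [234 234 230]
top (331, 233) [ 0.4428 -0.02    0.2182] [167 160 156]
top (272, 240) [0.4289 0.1611 0.0375] [166  91  52]
cam pos [0.36770541 0.03119749 1.21196494]
scene (277, 300) [0.4032 0.3461 0.0731] [168 161 159]
scene (347, 215) [0.4558 0.0366 0.1507] [240 240 239]
scene (322, 280) [0.3865 0.2144 0.0643] [127  67  42]
scene (375, 210) [0.3817 0.0104 0.1803] [208 216 225]
scene (350, 237) [0.3999 0.0912 0.1266] [161 162 159]
cam pos [-0.20635664  0.83573538  0.68827294]
```

View pics/topc.png

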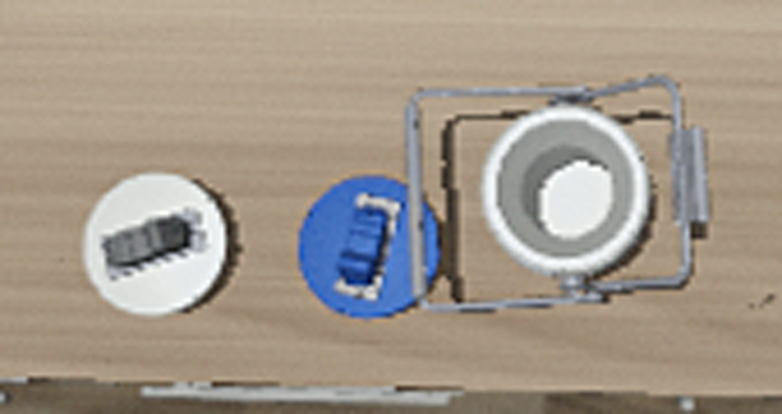

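View pics/scenec.png

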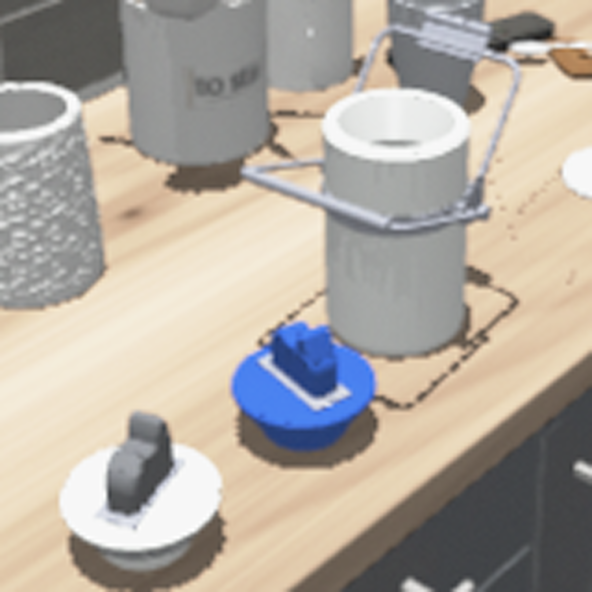

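```bash
python3 - <<'E'
from h import *
import pickle
o=pickle.load(open('o0.pkl','rb'))
def circ(P):
    A=np.c_[2*P,np.ones(len(P))]; s=np.linalg.lstsq(A,(P**2).sum(1),rcond=None)[0]; return s[:2],np.sqrt(s[2]+(s[:2]**2).sum())
for n in ['top','scene']:
    p,i,d=o[n]; W=world(p,d).reshape(-1,3); C=i.reshape(-1,3).astype(int)
    t=W[(W[:,0]>.6)&(W[:,0]<.61)&(abs(W[:,1])<.1)]
    # rim
    m=(np.hypot(W[:,0]-.447,W[:,1]-.055)<.075)&(W[:,2]>.163)&(W[:,2]<.185)&(C.min(1)>200)
    P=W[m]; print(n,'rim',m.sum(),P.mean(0),P[:,:2].min(0),P[:,:2].max(0),circ(P[:,:2]), np.median(P[:,2]))
    m=(np.hypot(W[:,0]-.40,W[:,1]-.34)<.075)&(W[:,2]>.028)&(W[:,2]<.045)&(C.min(1)>150)
    P=W[m]; print('flange',m.sum(),P.min(0),P.max(0),(P.min(0)+P.max(0))/2,np.median(P[:,2]))
    m=(np.hypot(W[:,0]-.40,W[:,1]-.34)<.06)&(W[:,2]>.055)&(W[:,2]<.1)
    P=W[m]; c=P.mean(0); u,s,v=np.linalg.svd(P[:,:2]-c[:2]); print('handle',m.sum(),c,v[0],np.degrees(np.arctan2(v[0][1],v[0][0])),P.min(0),P.max(0))
    h=P[P[:,2]>.078]; print('horn',len(h),h.mean(0))
    (cc,wh,an)=cv2.minAreaRect((P[:,:2]*1000).astype(np.float32)); print('rect',cc,wh,an)
    # bail bar
    m=(W[:,1]>.11)&(W[:,1]<.19)&(W[:,0]>.34)&(W[:,0]<.56)&(W[:,2]>.09)&(W[:,2]<.2)&((C.max(1)-C.min(1))<40)
    P=W[m]; print('bail',m.sum(),P.mean(0),P.min(0),P.max(0))
    m=(W[:,1]>-.05)&(W[:,1]<.0)&(W[:,0]>.34)&(W[:,0]<.56)&(W[:,2]>.19)&(W[:,2]<.26)
    P=W[m]; print('pad',m.sum(),P.mean(0),P.min(0),P.max(0))
E
```

```text
top rim 236 [0.43530545 0.06192056 0.17196075] [0.38734331 0.01166835] [0.48501471 0.1098516 ] (array([0.4370048 , 0.05986743]), np.float64(0.04690113366774046)) 0.17196087888920475
flange 573 [0.35392095 0.30057185 0.03256208] [0.44984957 0.39829127 0.04478791] [0.40188526 0.34943156 0.038675  ] 0.040092183967390206
handle 133 [0.40067537 0.34454987 0.07498449] [ 0.34612264 -0.93818928] -69.74965919507908 [0.38469509 0.32069651 0.05530193] [0.41712764 0.37374432 0.09191437]
horn 37 [0.40437994 0.33673568 0.08398902]
rect (400.40264892578125, 348.20074462890625) (21.90581703186035, 54.52814865112305) 20.320072174072266
bail 189 [0.43557353 0.14782929 0.15252648] [0.35994097 0.1101463  0.13413051] [0.50240849 0.16252704 0.17031931]
pad 208 [ 0.44070886 -0.01478455  0.21180974] [ 0.3801854  -0.02872546  0.19110581] [ 0.50266943 -0.00279838  0.2250689 ]
scene rim 357 [0.43928755 0.05844729 0.17058867] [0.3815517  0.00920002] [0.50451951 0.11348826] (array([0.43716026, 0.06227066]), np.float64(0.04639027245828605)) 0.1712240684961388
flange 703 [0.35211538 0.30227592 0.03348296] [0.45110467 0.39876697 0.04479309] [0.40161002 0.35052145 0.03913802] 0.0405447242420141
handle 291 [0.39730019 0.35335144 0.07171305] [-0.23871034  0.97109082] 103.81043620277381 [0.38328369 0.3245081  0.05509379] [0.41758471 0.3788184  0.09093353]
horn 58 [0.40407163 0.33924859 0.08403601]
rect (400.580810546875, 352.7646789550781) (23.774553298950195, 53.03266906738281) 20.96994400024414
bail 392 [0.43106464 0.13199915 0.14339251] [0.36015088 0.11004005 0.09032213] [0.50435758 0.16632623 0.17221085]
pad 248 [ 0.44163294 -0.0123342   0.2110256 ] [ 0.38127279 -0.02822628  0.19062099] [ 0.50542142 -0.00056479  0.22524144]
```

```bash
python3 - <<'E'
from h import *
import pickle
o=pickle.load(open('o0.pkl','rb'))
for n in ['top','scene']:
    p,i,d=o[n]; W=world(p,d).reshape(-1,3); C=i.reshape(-1,3).astype(int)
    m=(W[:,1]>.125)&(W[:,1]<.18)&(W[:,0]>.38)&(W[:,0]<.485)&(W[:,2]>.12)&(W[:,2]<.2)&((C.max(1)-C.min(1))<40)
    P=W[m]; l=np.polyfit(P[:,0],P[:,1],1); print(n,'bar',m.sum(),P.mean(0),l,np.degrees(np.arctan(l[0])), 'resid',np.std(P[:,1]-np.polyval(l,P[:,0])), 'z',np.polyfit(P[:,0],P[:,2],1))
    m=(W[:,1]>-.05)&(W[:,1]<.0)&(W[:,0]>.40)&(W[:,0]<.48)&(W[:,2]>.20)&(W[:,2]<.26)
    P=W[m]; l=np.polyfit(P[:,0],P[:,1],1); print('pad',m.sum(),P.mean(0),np.degrees(np.arctan(l[0])),P.min(0),P.max(0))
    # legs
    for a,b in((.34,.38),(.485,.56)):
        m=(W[:,1]>-.04)&(W[:,1]<.17)&(W[:,0]>a)&(W[:,0]<b)&(W[:,2]>.10)&(W[:,2]<.26)
        P=W[m]; l=np.polyfit(P[:,1],P[:,0],1);print('leg',m.sum(),np.degrees(np.arctan(l[0])),np.polyval(l,.06))
# refine the center by projecting circles
p,i,d=o['top']
img=cv2.resize(i[195:285,230:350],None,fx=6,fy=6,interpolation=cv2.INTER_CUBIC)
def dr(X,col):
    q=(proj(p,X)-[230,195]+.5)*6
    cv2.polylines(img,[q.astype(np.int32)],False,col,1)
t=np.linspace(0,6.3,80)
c=np.array([.437,.0605])
for R_,z in((.053,.172),(.043,.172),(.0295,.141)): dr(np.c_[c[0]+R_*np.cos(t),c[1]+R_*np.sin(t),0*t+z],(0,0,255))
cv2.imwrite('pics/ov.png',img)
E
```

```text
top bar 113 [0.4362752  0.1550186  0.15526382] [0.07806007 0.12096292] 4.463461243806771 resid 0.002744069642334948 z [0.00186497 0.15445018]
pad 167 [ 0.44266806 -0.01604505  0.21384594] 3.7473484605697487 [ 0.40207073 -0.02872546  0.20024383] [ 0.47967132 -0.00603113  0.2250689 ]
leg 118 -4.320447218927881 0.3722453433502907
leg 156 -0.3895240748061535 0.49871450403520723
scene bar 129 [0.4302996  0.15779911 0.15477909] [0.08962876 0.11923189] 5.12166429109411 resid 0.0022726627639326974 z [0.00500749 0.15262437]
pad 208 [ 0.44335422 -0.01324584  0.21259604] 4.086535310197693 [ 0.40115782 -0.02822628  0.20015886] [ 0.47860229 -0.00236209  0.22524144]
leg 140 -4.465551971853335 0.3740775855380392
leg 98 -1.933895089960666 0.5003943197996871
```

View pics/ov.png

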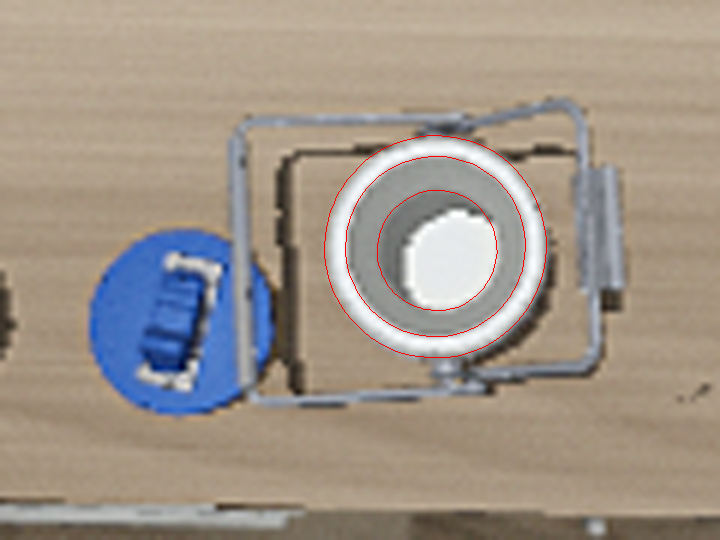

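Measured, and consistent with the sizes given:
- **Lid:** (0.4017, 0.350), flange top at z 0.040 (0.039 expected). The horn points to -70°, so lid +x is at 110°.
- **Crock mouth:** (0.437, 0.0605, 0.172), +x at 94.4°. The overlay of the rim circles fits.

Crop check: the white flange with the grey handle is the right lid. I'm starting the transit high, over the work.

>>> {"op": "move_arm", "data": {"plan": [{"x": 0.2, "y": 0.3, "z": 0.3, "spin": 0.03, "jaw": 60}, {"x": 0.4, "y": 0.6, "z": 0.6, "spin": 0.07, "jaw": 60}, {"x": 0.6, "y": 1, "z": 1, "spin": 0.1, "jaw": 60}, {"x": 0.6, "y": 1, "z": 1, "spin": 0.1, "jaw": 60}]}}

```text
t: 0.48
tool_pos: [0.2855, -0.4279, 0.3076]
eef_rot: [0.911, -0.413, 0.001, 0.0]
ft_force: [0.3, 0.2, -0.6]
gripper_width: 0.0707
```

>>> {"op": "move_arm", "data": {"plan": [{"x": 0.2, "y": 0.4, "z": 0, "spin": 0.035, "jaw": 60}, {"x": 0.4, "y": 0.8, "z": 0, "spin": 0.07, "jaw": 60}, {"x": 0.6, "y": 1, "z": 0, "spin": 0.1, "jaw": 60}]}}

```text
t: 0.73
tool_pos: [0.3445, -0.3269, 0.306]
eef_rot: [0.964, -0.265, 0.0, -0.0]
ft_force: [1.8, 0.1, -0.2]
gripper_width: 0.0601
```

>>> {"op": "move_arm", "data": {"plan": [{"x": 0.2, "y": 0.4, "z": 0, "spin": 0.035, "jaw": 60}, {"x": 0.4, "y": 0.8, "z": 0, "spin": 0.07, "jaw": 60}, {"x": 0.6, "y": 1, "z": 0, "spin": 0.1, "jaw": 60}]}}

```text
t: 0.98
tool_pos: [0.4043, -0.2264, 0.3054]
eef_rot: [0.994, -0.111, -0.0, -0.0]
ft_force: [0.4, -1.0, 0.1]
gripper_width: 0.0599
```

>>> {"op": "move_arm", "data": {"plan": [{"x": 0, "y": 0.4, "z": 0, "spin": 0.035, "jaw": 60}, {"x": 0, "y": 0.8, "z": 0, "spin": 0.07, "jaw": 60}, {"x": 0, "y": 1, "z": 0, "spin": 0.1, "jaw": 60}]}}

```text
t: 1.23
tool_pos: [0.4039, -0.1257, 0.305]
eef_rot: [0.999, 0.047, -0.0, -0.001]
ft_force: [0.1, -0.6, 0.2]
gripper_width: 0.0599
```

>>> {"op": "move_arm", "data": {"plan": [{"x": 0, "y": 0.4, "z": 0, "spin": 0.035, "jaw": 60}, {"x": 0, "y": 0.8, "z": 0, "spin": 0.07, "jaw": 60}, {"x": 0, "y": 1, "z": 0, "spin": 0.085, "jaw": 60}]}}

```text
t: 1.48
tool_pos: [0.4035, -0.026, 0.3053]
eef_rot: [0.984, 0.179, 0.0, -0.001]
ft_force: [1.2, -0.1, -0.5]
gripper_width: 0.06
```

>>> {"op": "move_arm", "data": {"plan": [{"x": 0, "y": 0.4, "z": 0, "jaw": 60}, {"x": 0, "y": 0.8, "z": 0, "jaw": 60}, {"x": 0, "y": 1, "z": 0, "jaw": 60}]}}

```text
$.plan[0]: bad value
```

>>> {"op": "move_arm", "data": {"plan": [{"x": 0, "y": 0.4, "z": 0, "jaw": 60}, {"x": 0, "y": 0.8, "z": 0, "jaw": 60}, {"x": 0, "y": 1, "z": 0, "jaw": 60}]}}

```text
$.plan[0]: bad value
```

```bash
python3 -c "
from h import *
s=r.get_state();print(s['t'],s['tool_pos'],s['eef_rot'],s['joint_positions'],s['gripper_width'])"
```

```text
1.4833 [ 0.40353849 -0.02602533  0.30528911] [ 9.83784616e-01  1.79351904e-01  9.54000615e-05 -8.45294689e-04] [-2.80603173e-01 -2.37934197e-01  1.77611405e+00  1.59990362e-03
  1.60399382e+00 -6.41205933e-01] 0.05997213238505211
```

>>> {"op": "move_arm", "data": {"plan": [{"x": 0, "y": 0.4, "z": 0, "spin": 0, "jaw": 60}, {"x": 0, "y": 0.8, "z": 0, "spin": 0, "jaw": 60}, {"x": 0, "y": 1, "z": 0, "spin": 0, "jaw": 60}]}}

```text
t: 1.73
tool_pos: [0.4035, 0.0739, 0.3053]
eef_rot: [0.984, 0.177, 0.0, -0.001]
ft_force: [-0.3, -0.7, -1.0]
gripper_width: 0.06
```

>>> {"op": "move_arm", "data": {"plan": [{"x": 0, "y": 0.4, "z": 0, "spin": 0, "jaw": 60}, {"x": 0, "y": 0.8, "z": 0, "spin": 0, "jaw": 60}, {"x": 0, "y": 1, "z": 0, "spin": 0, "jaw": 60}]}}

```text
t: 1.98
tool_pos: [0.4034, 0.174, 0.3052]
eef_rot: [0.984, 0.177, -0.0, -0.001]
ft_force: [-0.0, -0.1, 0.5]
gripper_width: 0.0601
```

>>> {"op": "move_arm", "data": {"plan": [{"x": 0, "y": 0.4, "z": -0.4, "spin": 0, "jaw": 60}, {"x": 0, "y": 0.8, "z": -0.7, "spin": 0, "jaw": 60}, {"x": -0.02, "y": 1, "z": -1, "spin": 0, "jaw": 60}]}}

```text
t: 2.23
tool_pos: [0.4036, 0.262, 0.2186]
eef_rot: [0.984, 0.176, 0.002, -0.001]
ft_force: [0.7, -0.8, -0.1]
gripper_width: 0.0602
```

>>> {"op": "move_arm", "data": {"plan": [{"x": 0, "y": 0.4, "z": 0, "spin": 0, "jaw": 60}, {"x": 0, "y": 0.76, "z": -0.1, "spin": 0, "jaw": 60}, {"x": 0, "y": 0.76, "z": -0.3, "spin": 0, "jaw": 60}, {"x": 0, "y": 0.76, "z": -0.3, "spin": 0, "jaw": 60}]}}

```text
t: 2.57
tool_pos: [0.3998, 0.3357, 0.1839]
eef_rot: [0.984, 0.178, -0.004, 0.002]
ft_force: [-0.3, -1.3, -0.9]
gripper_width: 0.06
```

```bash
python3 - <<'E'
from h import *
import pickle
s=r.get_state();print(s['t'],s['tool_pos'],s['eef_rot'],s['joint_positions'],s['gripper_width'])
p,i,d=cam('wrist');cv2.imwrite('pics/w1.png',i);pickle.dump((p,i,d),open('w1.pkl','wb'))
W=world(p,d).reshape(-1,3)
m=(np.hypot(W[:,0]-.40,W[:,1]-.35)<.045)&(W[:,2]>.055)&(W[:,2]<.1)
P=W[m]; print(m.sum(),P.min(0),P.max(0),cv2.minAreaRect((P[:,:2]*1000).astype(np.float32)))
m=(np.hypot(W[:,0]-.40,W[:,1]-.35)<.07)&(W[:,2]>.035)&(W[:,2]<.045);P=W[m];print(P.min(0),P.max(0))
E
```

```text
2.5667 [0.39979087 0.33565917 0.18393494] [ 0.98410032  0.17756449 -0.00388412  0.0015266 ] [ 5.32641278e-01  1.19278204e-01  1.68838791e+00 -1.74471538e-04
  1.34227154e+00  1.75656252e-01] 0.05995316373254953
1062 [0.38288855 0.32116904 0.05568086] [0.4170797  0.37623893 0.0871209 ] ((400.3123474121094, 348.9901123046875), (22.01214599609375, 54.162235260009766), 19.14434814453125)
[0.35152023 0.2988531  0.03502255] [0.44974737 0.39736037 0.04317061]
```

View pics/w1.png

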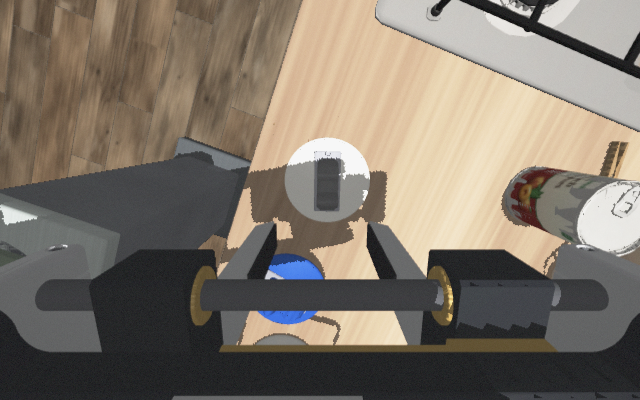

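>>> {"op": "move_arm", "data": {"plan": [{"x": 0, "y": 0, "z": 0, "spin": 0, "jaw": 60}, {"x": 0, "y": 0, "z": 0, "spin": 0, "jaw": 60}]}}

```text
t: 2.78
tool_pos: [0.4036, 0.3351, 0.1893]
eef_rot: [0.985, 0.175, 0.001, -0.0]
ft_force: [-0.2, 0.2, -0.4]
gripper_width: 0.0603
```

Wrist view: the lid's grey handle is at pixel (327,183), between the finger lines, and the blue lid is at (287,290). The lid centre is refined to (0.4008, 0.349), and I'm descending onto it.

>>> {"op": "move_arm", "data": {"plan": [{"x": -0.028, "y": 0.14, "z": -0.25, "spin": 0, "jaw": 60}, {"x": -0.028, "y": 0.14, "z": -0.5, "spin": 0, "jaw": 60}, {"x": -0.028, "y": 0.14, "z": -0.8, "spin": 0, "jaw": 60}, {"x": -0.028, "y": 0.14, "z": -0.9, "spin": 0, "jaw": 60}, {"x": -0.028, "y": 0.14, "z": -0.9, "spin": 0, "jaw": 60}]}}

```text
t: 3.2
tool_pos: [0.3986, 0.3477, 0.0963]
eef_rot: [0.985, 0.175, -0.002, 0.001]
ft_force: [-1.0, -0.3, -0.3]
gripper_width: 0.06
```

>>> {"op": "move_arm", "data": {"plan": [{"x": 0, "y": 0, "z": -0.2, "spin": 0, "jaw": 60}, {"x": 0, "y": 0, "z": -0.4, "spin": 0, "jaw": 60}, {"x": 0, "y": 0, "z": -0.5, "spin": 0, "jaw": 60}, {"x": 0, "y": 0, "z": -0.52, "spin": 0, "jaw": 60}, {"x": 0, "y": 0, "z": -0.52, "spin": 0, "jaw": 60}, {"x": 0, "y": 0, "z": -0.52, "spin": 0, "jaw": 60}]}}

```text
t: 3.7
tool_pos: [0.4014, 0.3502, 0.0479]
eef_rot: [0.984, 0.176, 0.001, -0.001]
ft_force: [-0.1, 0.8, 0.1]
gripper_width: 0.0599
```

>>> {"op": "move_arm", "data": {"plan": [{"x": 0, "y": 0, "z": 0, "spin": 0, "jaw": 40}, {"x": 0, "y": 0, "z": 0, "spin": 0, "jaw": 26}, {"x": 0, "y": 0, "z": 0, "spin": 0, "jaw": 15}, {"x": 0, "y": 0, "z": 0, "spin": 0, "jaw": 15}, {"x": 0, "y": 0, "z": 0, "spin": 0, "jaw": 15}, {"x": 0, "y": 0, "z": 0, "spin": 0, "jaw": 15}]}}

```text
t: 4.2
tool_pos: [0.4001, 0.3496, 0.0464]
eef_rot: [0.984, 0.176, 0.0, -0.0]
ft_force: [-0.4, -0.6, 0.4]
gripper_width: 0.0233
```

>>> {"op": "move_arm", "data": {"plan": [{"x": 0, "y": 0, "z": 0.1, "spin": 0, "jaw": 15}, {"x": 0, "y": 0, "z": 0.3, "spin": 0, "jaw": 15}, {"x": 0, "y": 0, "z": 0.5, "spin": 0, "jaw": 15}, {"x": 0, "y": 0, "z": 0.7, "spin": 0, "jaw": 15}, {"x": 0, "y": 0, "z": 0.9, "spin": 0, "jaw": 15}, {"x": 0, "y": 0, "z": 1, "spin": 0, "jaw": 15}]}}

```text
t: 4.7
tool_pos: [0.4011, 0.3503, 0.1491]
eef_rot: [0.984, 0.176, 0.002, -0.001]
ft_force: [-0.0, 0.7, -1.8]
gripper_width: 0.0216
```

>>> {"op": "move_arm", "data": {"plan": [{"x": 0, "y": 0, "z": 0.2, "spin": 0, "jaw": 15}, {"x": 0, "y": 0, "z": 0.4, "spin": 0, "jaw": 15}, {"x": 0, "y": 0, "z": 0.6, "spin": 0, "jaw": 15}, {"x": 0, "y": 0, "z": 0.8, "spin": 0, "jaw": 15}, {"x": 0, "y": 0, "z": 0.9, "spin": 0, "jaw": 15}, {"x": 0, "y": 0, "z": 0.9, "spin": 0, "jaw": 15}]}}

```text
t: 5.2
tool_pos: [0.4015, 0.3505, 0.239]
eef_rot: [0.984, 0.176, 0.002, -0.001]
ft_force: [-0.4, 0.4, -1.8]
gripper_width: 0.022
```

```bash
python3 - <<'E'
from h import *
s=r.get_state();print(s['t'],s['tool_pos'],s['eef_rot'],s['gripper_width'],s['ft_force'])
p,i,d=cam('wrist');cv2.imwrite('pics/w2.png',i)
p,i,d=cam('scene');cv2.imwrite('pics/s2.png',cv2.resize(i[150:350,200:420],None,fx=3,fy=3))
E
```

```text
5.2 [0.40146547 0.35047121 0.23897978] [ 9.84401178e-01  1.75918771e-01  2.43849580e-03 -9.79915286e-04] 0.022005661251788877 [-0.37690586  0.36449966 -1.82015273]
```

View pics/s2.png

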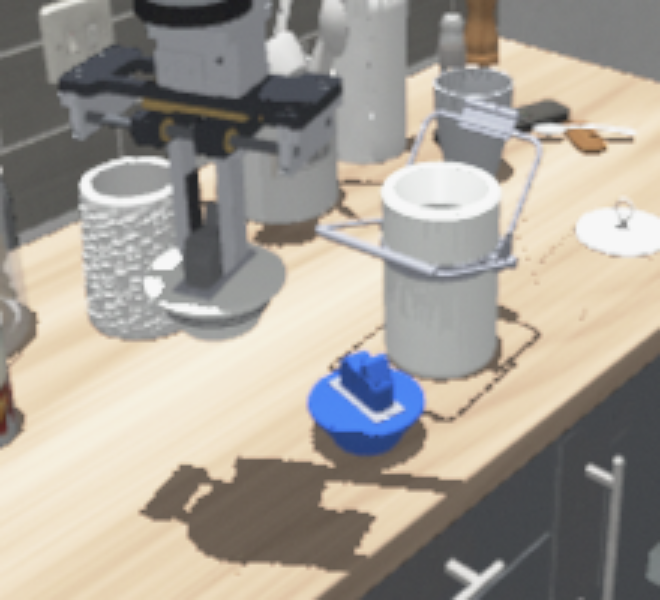

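View pics/w2.png

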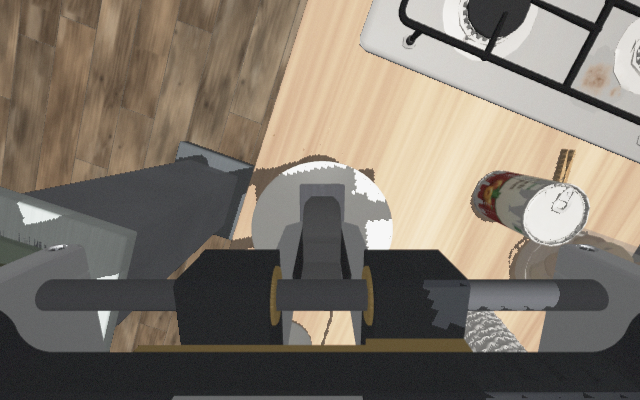

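The lid is held: opening 22 mm, weight about 2-3 N, level in the scene crop. I'm carrying it over the crock and turning it by -15.8°.

>>> {"op": "move_arm", "data": {"plan": [{"x": 0.03, "y": -0.15, "z": 0.1, "spin": -0.01, "jaw": 15}, {"x": 0.06, "y": -0.35, "z": 0.2, "spin": -0.02, "jaw": 15}, {"x": 0.1, "y": -0.6, "z": 0.3, "spin": -0.03, "jaw": 15}, {"x": 0.12, "y": -0.85, "z": 0.3, "spin": -0.035, "jaw": 15}, {"x": 0.12, "y": -1, "z": 0.3, "spin": -0.04, "jaw": 15}, {"x": 0.12, "y": -1, "z": 0.3, "spin": -0.04, "jaw": 15}]}}

```text
t: 5.8
tool_pos: [0.4112, 0.2468, 0.2642]
eef_rot: [0.994, 0.112, -0.002, 0.001]
ft_force: [0.7, -0.2, -2.1]
gripper_width: 0.0216
```

>>> {"op": "move_arm", "data": {"plan": [{"x": 0.03, "y": -0.15, "z": 0, "spin": -0.01, "jaw": 15}, {"x": 0.06, "y": -0.35, "z": 0, "spin": -0.02, "jaw": 15}, {"x": 0.1, "y": -0.6, "z": 0, "spin": -0.03, "jaw": 15}, {"x": 0.12, "y": -0.85, "z": 0, "spin": -0.035, "jaw": 15}, {"x": 0.12, "y": -1, "z": 0, "spin": -0.04, "jaw": 15}, {"x": 0.12, "y": -1, "z": 0, "spin": -0.04, "jaw": 15}]}}

```text
t: 6.3
tool_pos: [0.4234, 0.1478, 0.2645]
eef_rot: [0.999, 0.05, -0.002, 0.001]
ft_force: [0.3, -0.2, -1.7]
gripper_width: 0.0219
```

>>> {"op": "move_arm", "data": {"plan": [{"x": 0.03, "y": -0.15, "z": 0, "spin": 0, "jaw": 15}, {"x": 0.06, "y": -0.35, "z": 0, "spin": -0.005, "jaw": 15}, {"x": 0.1, "y": -0.6, "z": 0, "spin": -0.007, "jaw": 15}, {"x": 0.12, "y": -0.8, "z": 0, "spin": -0.007, "jaw": 15}, {"x": 0.12, "y": -0.89, "z": 0, "spin": -0.007, "jaw": 15}, {"x": 0.12, "y": -0.89, "z": 0, "spin": -0.007, "jaw": 15}, {"x": 0.12, "y": -0.89, "z": 0, "spin": -0.007, "jaw": 15}]}}

```text
t: 6.88
tool_pos: [0.4358, 0.0616, 0.2656]
eef_rot: [0.999, 0.04, -0.001, -0.001]
ft_force: [-0.0, -0.4, -1.9]
gripper_width: 0.0218
```

```bash
python3 - <<'E'
from h import *
s=r.get_state();q=s['eef_rot'];print(s['t'],s['tool_pos'],q,np.degrees(2*np.arctan2(q[1],q[0])),s['gripper_width'],s['ft_force'])
p,i,d=cam('scene');cv2.imwrite('pics/s3.png',cv2.resize(i[120:300,240:440],None,fx=3.3,fy=3.3))
W=world(p,d).reshape(-1,3)
m=(np.hypot(W[:,0]-.437,W[:,1]-.06)<.06)&(W[:,2]>.253)&(W[:,2]<.262);P=W[m];print(m.sum(),P.min(0),P.max(0),np.median(P,0))
E
```

```text
6.8833 [0.43577018 0.06155509 0.26556391] [ 9.99193671e-01  4.01373268e-02 -6.70188653e-04 -7.44480603e-04] 4.600637005180923 0.021779546814231894 [-0.02875957 -0.44769304 -1.92679449]
360 [0.38802534 0.01356337 0.25363306] [0.48348764 0.11147884 0.26197682] [0.41898985 0.07840659 0.25951446]
```

View pics/s3.png

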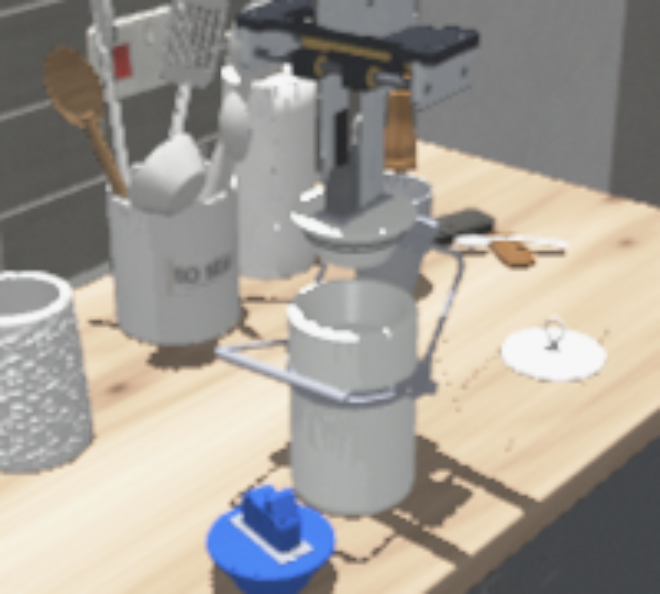

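>>> {"op": "move_arm", "data": {"plan": [{"x": 0.01, "y": -0.01, "z": -0.1, "spin": 0, "jaw": 15}, {"x": 0.01, "y": -0.015, "z": -0.2, "spin": 0, "jaw": 15}, {"x": 0.01, "y": -0.015, "z": -0.3, "spin": 0, "jaw": 15}, {"x": 0.01, "y": -0.015, "z": -0.4, "spin": 0, "jaw": 15}, {"x": 0.01, "y": -0.015, "z": -0.5, "spin": 0, "jaw": 15}, {"x": 0.01, "y": -0.015, "z": -0.58, "spin": 0, "jaw": 15}, {"x": 0.01, "y": -0.015, "z": -0.63, "spin": 0, "jaw": 15}, {"x": 0.01, "y": -0.015, "z": -0.65, "spin": 0, "jaw": 15}]}}

```text
t: 7.6
tool_pos: [0.4364, 0.0591, 0.1999]
eef_rot: [0.999, 0.04, -0.001, -0.0]
ft_force: [-0.2, 1.2, -2.9]
gripper_width: 0.0217
```

>>> {"op": "move_arm", "data": {"plan": [{"x": 0, "y": 0, "z": -0.02, "spin": 0, "jaw": 15}, {"x": 0, "y": 0, "z": -0.04, "spin": 0, "jaw": 15}, {"x": 0, "y": 0, "z": -0.06, "spin": 0, "jaw": 15}, {"x": 0, "y": 0, "z": -0.06, "spin": 0, "jaw": 15}]}}

```text
t: 7.93
tool_pos: [0.4372, 0.0591, 0.1953]
eef_rot: [0.999, 0.04, 0.0, 0.0]
ft_force: [0.6, -1.0, -2.5]
gripper_width: 0.0218
```

>>> {"op": "move_arm", "data": {"plan": [{"x": 0, "y": 0.005, "z": -0.015, "spin": 0, "jaw": 15}, {"x": 0, "y": 0.01, "z": -0.03, "spin": 0, "jaw": 15}, {"x": 0, "y": 0.01, "z": -0.04, "spin": 0, "jaw": 15}, {"x": 0, "y": 0.01, "z": -0.04, "spin": 0, "jaw": 15}]}}

```text
t: 8.27
tool_pos: [0.4369, 0.0601, 0.191]
eef_rot: [0.999, 0.04, -0.0, -0.0]
ft_force: [-0.1, 0.6, -3.0]
gripper_width: 0.0219
```

```bash
python3 - <<'E'
from h import *
s=r.get_state();print(s['tool_pos'],s['ft_force'],s['moment'])
E
```

```text
[0.43693752 0.06014587 0.1910404 ] [-0.14903927  0.6120231  -2.95542775] [-0.05279462 -0.03513179  0.03442125]
```

>>> {"op": "move_arm", "data": {"plan": [{"x": 0, "y": 0, "z": -0.01, "spin": 0, "jaw": 15}, {"x": 0, "y": 0, "z": -0.02, "spin": 0, "jaw": 15}, {"x": 0, "y": 0, "z": -0.02, "spin": 0, "jaw": 15}]}}

```text
t: 8.52
tool_pos: [0.4372, 0.06, 0.1892]
eef_rot: [0.999, 0.04, 0.0, 0.0]
ft_force: [-0.8, 0.1, -2.5]
gripper_width: 0.0218
```

>>> {"op": "move_arm", "data": {"plan": [{"x": 0, "y": 0, "z": -0.01, "spin": 0, "jaw": 15}, {"x": 0, "y": 0, "z": -0.01, "spin": 0, "jaw": 15}, {"x": 0, "y": 0, "z": -0.01, "spin": 0, "jaw": 15}]}}

```text
t: 8.77
tool_pos: [0.4372, 0.0599, 0.1888]
eef_rot: [0.999, 0.04, 0.0, 0.0]
ft_force: [-2.8, -0.7, 2.2]
gripper_width: 0.0217
```

Contact with the mouth: Fz rose from -2.5 to +2.2 N at the expected height. I'm releasing the lid.

>>> {"op": "move_arm", "data": {"plan": [{"x": 0, "y": 0, "z": 0, "spin": 0, "jaw": 22}, {"x": 0, "y": 0, "z": 0, "spin": 0, "jaw": 26}, {"x": 0, "y": 0, "z": 0, "spin": 0, "jaw": 40}, {"x": 0, "y": 0, "z": 0, "spin": 0, "jaw": 50}, {"x": 0, "y": 0, "z": 0, "spin": 0, "jaw": 50}]}}

```text
t: 9.18
tool_pos: [0.4372, 0.0602, 0.1881]
eef_rot: [0.999, 0.04, 0.0, -0.0]
ft_force: [-0.1, -0.3, 0.4]
gripper_width: 0.0428
```

>>> {"op": "move_arm", "data": {"plan": [{"x": 0, "y": 0, "z": 0.2, "spin": 0, "jaw": 50}, {"x": 0, "y": 0, "z": 0.5, "spin": 0, "jaw": 50}, {"x": 0, "y": 0, "z": 0.8, "spin": 0, "jaw": 50}, {"x": 0, "y": 0, "z": 1, "spin": 0, "jaw": 50}, {"x": 0, "y": 0, "z": 1, "spin": 0, "jaw": 50}]}}

```text
t: 9.6
tool_pos: [0.4402, 0.0601, 0.2935]
eef_rot: [0.999, 0.04, 0.005, 0.0]
ft_force: [0.1, 0.1, -0.3]
gripper_width: 0.0496
```

```bash
cat > look.py <<'E'
from h import *
import sys
tag=sys.argv[1]
s=r.get_state();q=s['eef_rot'];print(s['t'],s['tool_pos'],np.degrees(2*np.arctan2(q[1],q[0])),s['gripper_width'],s['ft_force'])
for n in sys.argv[2:]:
    p,i,d=cam(n)
    if n=='scene': cv2.imwrite(f'pics/{tag}_{n}.png',cv2.resize(i[130:290,270:430],None,fx=3.7,fy=3.7,interpolation=cv2.INTER_CUBIC))
    elif n=='top': cv2.imwrite(f'pics/{tag}_{n}.png',cv2.resize(i[195:285,230:350],None,fx=6,fy=6,interpolation=cv2.INTER_CUBIC))
    else: cv2.imwrite(f'pics/{tag}_{n}.png',i)
    W=world(p,d).reshape(-1,3); C=i.reshape(-1,3).astype(int)
    e=np.array([-.0767,.997]); f=np.array([-.997,-.0767]) # crock x,y
    L=np.c_[(W[:,:2]-[.437,.0605])@e,(W[:,:2]-[.437,.0605])@f,W[:,2]-.172]
    m=(np.hypot(L[:,0],L[:,1])<.055)&(L[:,2]>.0035)&(L[:,2]<.015)&(C.min(1)>100);P=L[m]
    if m.sum()>30: 
        A=np.c_[P[:,:2],np.ones(len(P))];k=np.linalg.lstsq(A,P[:,2],rcond=None)[0];print(n,'flange',m.sum(),P.min(0),P.max(0),(P.min(0)+P.max(0))/2,'plane',k)
    m=(np.hypot(L[:,0],L[:,1])<.04)&(L[:,2]>.022)&(L[:,2]<.062);P=L[m]
    if m.sum()>30: print('handle',m.sum(),P.min(0),P.max(0),cv2.minAreaRect((P[:,:2]*1000).astype(np.float32)));h=P[P[:,2]>.047];print('horn',len(h),h.mean(0) if len(h) else '',h.max(0) if len(h) else '')
    np.save(f'{tag}_{n}.npy',np.c_[L,C])
E
python3 look.py rel wrist top scene
```

```text
9.6 [0.44020141 0.06006548 0.29347305] 4.613383293921293 0.049642015492928196 [ 0.10263929  0.0977327  -0.26170522]
wrist flange 4936 [-0.05068557 -0.04994228  0.00373607] [0.04701647 0.04882742 0.01352947] [-0.00183455 -0.00055743  0.00863277] plane [-0.000871   -0.00282635  0.00878921]
handle 1324 [-0.02908801 -0.01143368  0.02217989] [0.02581184 0.01043304 0.05778942] ((-1.6489429473876953, -0.5974960327148438), (54.86317443847656, 21.84381103515625), 0.2710582911968231)
horn 359 [-0.01340165 -0.00045019  0.05337504] [-0.00761822  0.01010775  0.05778942]
scene flange 388 [-0.04815482 -0.05029563  0.00365708] [0.05000142 0.04718265 0.01492112] [ 0.0009233  -0.00155649  0.0092891 ] plane [-0.02184879 -0.01347529  0.01097971]
handle 226 [-0.02434637 -0.01334708  0.02219207] [0.0304793  0.0121821  0.05931001] ((3.1920928955078125, -1.273350715637207), (54.370094299316406, 25.69773292541504), 2.576331853866577)
horn 47 [-0.00943861  0.00078805  0.05277952] [0.01638391 0.0121821  0.05931001]
```

View pics/rel_scene.png

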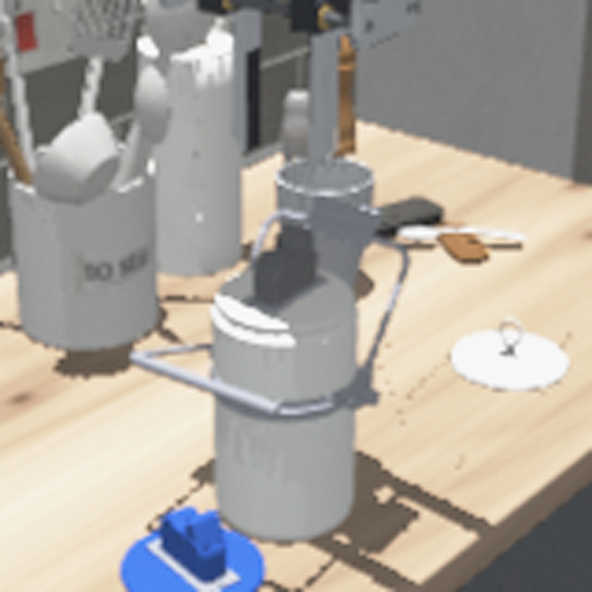

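View pics/rel_wrist.png

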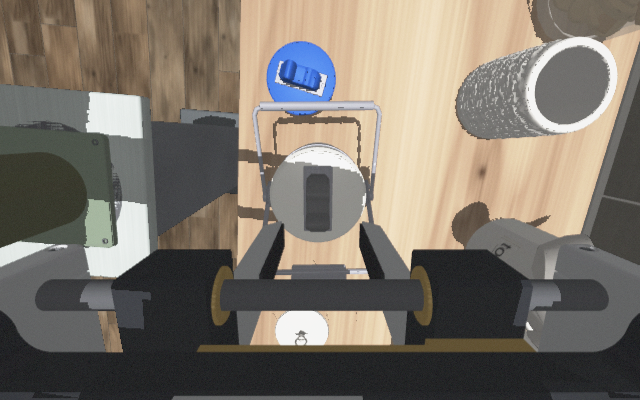

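The lid is home: flange top 8.8 mm above the rim (9 expected), tilt under 0.2°, handle parallel within 0.3°, horn (wrist pixel ~(318,205)) toward the lever. Next I measure the bail bar and the paddle in the crock frame.

```bash
python3 - <<'E'
import numpy as np
for n in ['wrist','scene']:
    D=np.load(f'rel_{n}.npy');L=D[:,:3];C=D[:,3:]
    m=(L[:,0]>.075)&(L[:,0]<.115)&(abs(L[:,1])<.055)&(L[:,2]>-.04)&(L[:,2]<.02);P=L[m]
    print(n,'bar',m.sum(),P.mean(0),np.percentile(P,[3,97],axis=0),np.polyfit(P[:,1],P[:,0],1))
    m=(L[:,0]>.075)&(L[:,0]<.115)&(abs(L[:,1])<.09)&(L[:,2]>-.04)&(L[:,2]<.02);P=L[m]; print(P.min(0),P.max(0))
    m=(L[:,0]<-.05)&(L[:,0]>-.11)&(abs(L[:,1])<.026)&(L[:,2]>.02)&(L[:,2]<.07);P=L[m]
    print('pad',m.sum(),P.min(0),P.max(0))
    for a in np.arange(-.1,-.05,.004):
        q=P[(P[:,0]>=a)&(P[:,0]<a+.004)]
        if len(q): print(round(a,3),len(q),q[:,2].mean().round(4),q[:,2].max().round(4))
E
```

```text
wrist bar 980 [ 0.093345    0.00100508 -0.0180647 ] [[ 0.08867434 -0.05160434 -0.02073463]
 [ 0.09796073  0.05139263 -0.01604741]] [-0.01357008  0.09335864]
[ 0.07512382 -0.07007343 -0.02900293] [ 0.09823851  0.07133822 -0.01513374]
pad 748 [-0.07759145 -0.02589759  0.02639265] [-0.06704551  0.02583871  0.04118245]
-0.08 96 0.0393 0.0412
-0.076 277 0.0365 0.0403
-0.072 320 0.0317 0.0365
-0.068 55 0.0285 0.0306
scene bar 143 [ 0.09776138  0.00153645 -0.01730405] [[ 0.09261311 -0.05226092 -0.0224748 ]
 [ 0.10190742  0.05069438 -0.01358238]] [-0.01406087  0.09778298]
[ 0.07644246 -0.07068583 -0.02750895] [ 0.10291536  0.07100281 -0.0126105 ]
pad 177 [-0.0858396  -0.02592349  0.0262148 ] [-0.06207755  0.02568968  0.05348454]
-0.088 5 0.0498 0.0513
-0.084 19 0.0486 0.0522
-0.08 46 0.0462 0.0535
-0.076 43 0.041 0.0508
-0.072 44 0.0351 0.043
-0.068 19 0.0321 0.0367
-0.064 1 0.0326 0.0326
```

>>> {"op": "move_arm", "data": {"plan": [{"x": -0.05, "y": 0.1, "z": 0, "spin": 0.035, "jaw": 40}, {"x": -0.1, "y": 0.2, "z": 0, "spin": 0.07, "jaw": 40}, {"x": -0.15, "y": 0.35, "z": 0, "spin": 0.105, "jaw": 40}, {"x": -0.2, "y": 0.5, "z": 0, "spin": 0.14, "jaw": 40}, {"x": -0.25, "y": 0.6, "z": 0, "spin": 0.175, "jaw": 40}, {"x": -0.3, "y": 0.7, "z": 0, "spin": 0.21, "jaw": 40}, {"x": -0.35, "y": 0.8, "z": 0, "spin": 0.245, "jaw": 40}, {"x": -0.4, "y": 0.9, "z": 0, "spin": 0.27, "jaw": 40}]}}

```text
t: 10.42
tool_pos: [0.3954, 0.1504, 0.2856]
eef_rot: [0.893, 0.45, -0.002, -0.001]
ft_force: [-0.1, -0.1, -0.1]
gripper_width: 0.04
```

>>> {"op": "move_arm", "data": {"plan": [{"x": 0, "y": 0, "z": 0, "spin": 0.035, "jaw": 40}, {"x": 0, "y": 0, "z": 0, "spin": 0.07, "jaw": 40}, {"x": 0, "y": 0, "z": 0, "spin": 0.105, "jaw": 40}, {"x": 0, "y": 0, "z": 0, "spin": 0.14, "jaw": 40}, {"x": 0, "y": 0, "z": 0, "spin": 0.175, "jaw": 40}, {"x": 0, "y": 0, "z": 0, "spin": 0.21, "jaw": 40}, {"x": 0, "y": 0, "z": 0, "spin": 0.23, "jaw": 40}, {"x": 0, "y": 0, "z": 0, "spin": 0.23, "jaw": 40}]}}

```text
t: 11.08
tool_pos: [0.3958, 0.1499, 0.2858]
eef_rot: [0.678, 0.735, -0.002, -0.001]
ft_force: [-0.4, -0.3, 0.2]
gripper_width: 0.0397
```

```bash
python3 look.py b1 wrist; python3 - <<'E'
import numpy as np
D=np.load('b1_wrist.npy');L=D[:,:3]
m=(L[:,0]>.075)&(L[:,0]<.115)&(abs(L[:,1])<.055)&(L[:,2]>-.04)&(L[:,2]<.02);P=L[m]
print('bar',m.sum(),P.mean(0),np.percentile(P,[3,97],axis=0),np.polyfit(P[:,1],P[:,0],1))
m=(L[:,0]>.02)&(L[:,0]<.115)&(abs(L[:,1])<.09)&(L[:,2]>-.05)&(L[:,2]<.0);P=L[m]; print(P.min(0),P.max(0))
E
```

```text
11.0833 [0.39581555 0.14991039 0.28582773] 94.65974179428659 0.039666796801441084 [-0.43728355 -0.28947675  0.22746801]
wrist flange 3024 [-0.05150617 -0.03468937  0.00356458] [0.04635218 0.04924333 0.01472219] [-0.00257699  0.00727698  0.00914339] plane [-0.00177779 -0.02554245  0.00934449]
handle 1380 [-0.02938748 -0.01160225  0.02203477] [0.02609947 0.01166123 0.0568591 ] ((-0.4931812286376953, 4.377721786499023), (22.423294067382812, 56.11321258544922), 78.07499694824219)
horn 247 [-0.01303802  0.00557586  0.05272972] [-0.00744902  0.01135736  0.0568591 ]
bar 755 [ 0.09337227  0.00247365 -0.01799005] [[ 0.08936989 -0.05126366 -0.02066207]
 [ 0.09775289  0.0519736  -0.01606245]] [-0.01174986  0.09340133]
[ 0.02000958 -0.07029649 -0.0499938 ] [ 9.80302006e-02  7.17743509e-02 -2.13073339e-06]
```

View pics/b1_wrist.png

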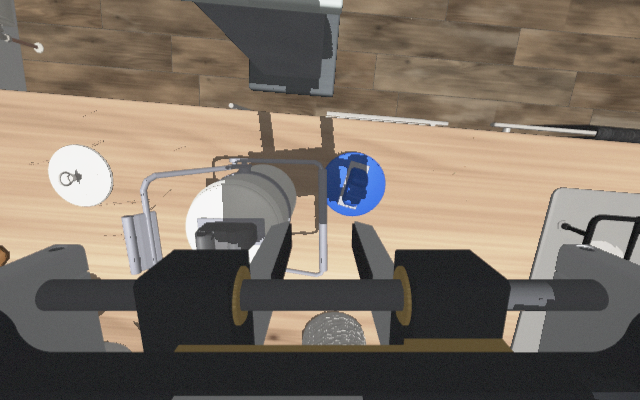

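The bar (pixel (323,190)) lies midway between the fingers: y 0.1505 measured against a TCP at 0.150. I'm descending.

>>> {"op": "move_arm", "data": {"plan": [{"x": 0, "y": 0.005, "z": -0.2, "spin": 0, "jaw": 30}, {"x": 0, "y": 0.005, "z": -0.4, "spin": 0, "jaw": 30}, {"x": 0, "y": 0.005, "z": -0.6, "spin": 0, "jaw": 30}, {"x": 0, "y": 0.005, "z": -0.8, "spin": 0, "jaw": 30}, {"x": 0, "y": 0.005, "z": -1, "spin": 0, "jaw": 30}, {"x": 0, "y": 0.005, "z": -1, "spin": 0, "jaw": 30}]}}

```text
t: 11.63
tool_pos: [0.3929, 0.1499, 0.1831]
eef_rot: [0.679, 0.734, -0.004, -0.003]
ft_force: [-0.8, -0.9, -1.0]
gripper_width: 0.0301
```

>>> {"op": "move_arm", "data": {"plan": [{"x": 0, "y": 0, "z": -0.1, "spin": 0, "jaw": 30}, {"x": 0, "y": 0, "z": -0.2, "spin": 0, "jaw": 30}, {"x": 0, "y": 0, "z": -0.35, "spin": 0, "jaw": 30}, {"x": 0, "y": 0, "z": -0.47, "spin": 0, "jaw": 30}, {"x": 0, "y": 0, "z": -0.5, "spin": 0, "jaw": 30}, {"x": 0, "y": 0, "z": -0.5, "spin": 0, "jaw": 30}, {"x": 0, "y": 0, "z": -0.5, "spin": 0, "jaw": 30}]}}

```text
t: 12.22
tool_pos: [0.3977, 0.1507, 0.1388]
eef_rot: [0.678, 0.735, 0.0, 0.0]
ft_force: [0.1, 0.7, 1.1]
gripper_width: 0.03
```

>>> {"op": "move_arm", "data": {"plan": [{"x": 0, "y": 0, "z": -0.04, "spin": 0, "jaw": 22}, {"x": 0, "y": 0, "z": -0.04, "spin": 0, "jaw": 22}, {"x": 0, "y": 0, "z": -0.04, "spin": 0, "jaw": 14}, {"x": 0, "y": 0, "z": -0.04, "spin": 0, "jaw": 5}, {"x": 0, "y": 0, "z": -0.04, "spin": 0, "jaw": 5}, {"x": 0, "y": 0, "z": -0.04, "spin": 0, "jaw": 5}, {"x": 0, "y": 0, "z": -0.04, "spin": 0, "jaw": 5}]}}

```text
t: 12.8
tool_pos: [0.3974, 0.1508, 0.1346]
eef_rot: [0.678, 0.735, 0.0, 0.0]
ft_force: [-0.6, 0.4, 0.8]
gripper_width: 0.0091
```

```bash
python3 look.py b2 scene
```

```text
12.8 [0.39738106 0.15076995 0.13455556] 94.60766490822805 0.009107858166524208 [-0.63087272  0.37381941  0.83244981]
scene flange 245 [-0.04847838 -0.00389119  0.00354314] [0.04626385 0.04788068 0.01484732] [-0.00110727  0.02199475  0.00919523] plane [-0.01386871 -0.06896963  0.01254677]
```

View pics/b2_scene.png

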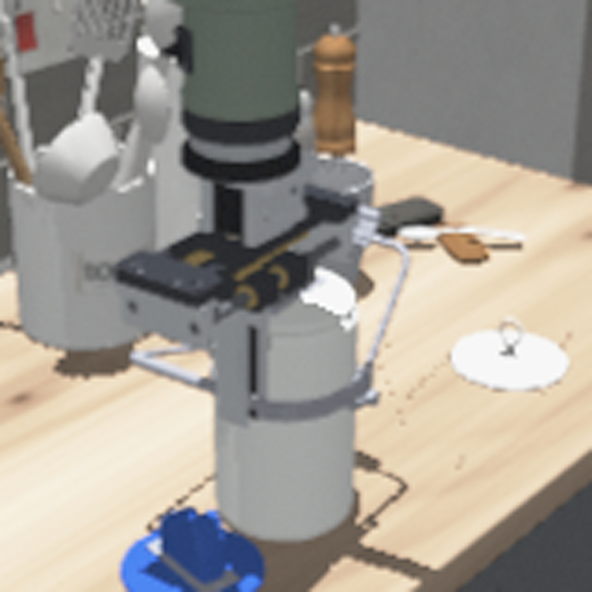

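The bar is pinched (9.1 mm). Now I swing it along the arc of radius 115 mm about the pin.

>>> {"op": "move_arm", "data": {"plan": [{"x": 0.002, "y": -0.026, "z": 0.065, "spin": 0, "jaw": 5}, {"x": 0.004, "y": -0.056, "z": 0.129, "spin": 0, "jaw": 5}, {"x": 0.007, "y": -0.09, "z": 0.19, "spin": 0, "jaw": 5}, {"x": 0.01, "y": -0.127, "z": 0.25, "spin": 0, "jaw": 5}, {"x": 0.013, "y": -0.168, "z": 0.307, "spin": 0, "jaw": 5}, {"x": 0.016, "y": -0.212, "z": 0.361, "spin": 0, "jaw": 5}, {"x": 0.02, "y": -0.259, "z": 0.413, "spin": 0, "jaw": 5}, {"x": 0.024, "y": -0.31, "z": 0.461, "spin": 0, "jaw": 5}]}}

```text
t: 13.52
tool_pos: [0.3998, 0.1198, 0.1815]
eef_rot: [0.678, 0.735, 0.001, -0.0]
ft_force: [-0.4, 6.0, 3.6]
gripper_width: 0.0091
```

>>> {"op": "move_arm", "data": {"plan": [{"x": 0.004, "y": -0.052, "z": 0.048, "spin": 0, "jaw": 5}, {"x": 0.008, "y": -0.105, "z": 0.094, "spin": 0, "jaw": 5}, {"x": 0.013, "y": -0.164, "z": 0.134, "spin": 0, "jaw": 5}, {"x": 0.018, "y": -0.225, "z": 0.17, "spin": 0, "jaw": 5}, {"x": 0.022, "y": -0.288, "z": 0.202, "spin": 0, "jaw": 5}, {"x": 0.027, "y": -0.352, "z": 0.23, "spin": 0, "jaw": 5}, {"x": 0.032, "y": -0.42, "z": 0.254, "spin": 0, "jaw": 5}, {"x": 0.032, "y": -0.42, "z": 0.254, "spin": 0, "jaw": 5}]}}

```text
t: 14.18
tool_pos: [0.4038, 0.0761, 0.2079]
eef_rot: [0.679, 0.735, 0.0, 0.001]
ft_force: [-1.4, 1.9, 8.7]
gripper_width: 0.0088
```

```bash
python3 look.py b3 scene wrist; sed -i 's/fx=3.7,fy=3.7/fx=3.7,fy=3.7/' look.py
```

```text
14.1833 [0.40379892 0.07606882 0.20793159] 94.54617130210842 0.008798605840601683 [-1.39894508  1.85026392  8.73069318]
scene flange 367 [-0.03672297 -0.05036604  0.00367801] [0.04946806 0.04884257 0.01472781] [ 0.00637255 -0.00076174  0.00920291] plane [-0.02603324 -0.01713202  0.01121512]
handle 157 [-0.01278425 -0.03329188  0.02234853] [0.03310097 0.03930677 0.0619433 ] ((13.62189769744873, 3.0753440856933594), (66.28165435791016, 40.5245361328125), 73.72309875488281)
horn 72 [0.01888566 0.00102124 0.05289152] [0.03310097 0.03930677 0.0619433 ]
wrist flange 2743 [-0.05025223 -0.04842801  0.00360989] [0.04601635 0.04933238 0.01127805] [-0.00211794  0.00045218  0.00744397] plane [-0.00572686 -0.02418026  0.00906882]
handle 1022 [ 0.01269718 -0.03678853  0.02963681] [0.02420108 0.03737349 0.05687334] ((18.544612884521484, 0.4762840270996094), (11.26093864440918, 74.1079330444336), 2.5975639820098877)
horn 1000 [0.01849284 0.00433403 0.05141967] [0.02343981 0.03737349 0.05687334]
```

View pics/b3_scene.png

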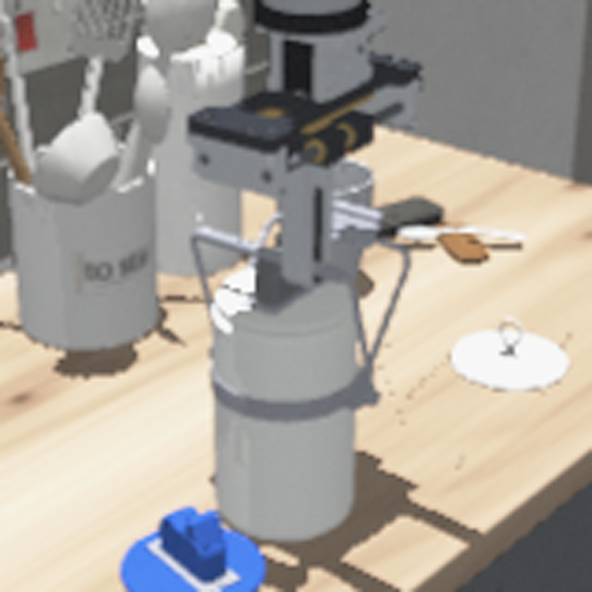

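View pics/b3_wrist.png

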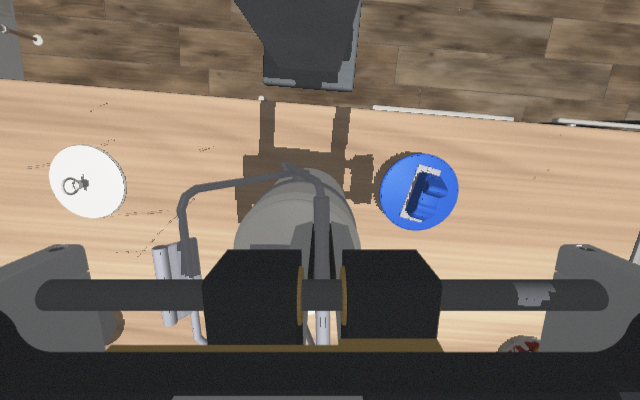

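>>> {"op": "move_arm", "data": {"plan": [{"x": 0, "y": 0, "z": 0.015, "spin": 0, "jaw": 5}, {"x": 0.002, "y": -0.03, "z": 0.025, "spin": 0, "jaw": 5}, {"x": 0.005, "y": -0.06, "z": 0.035, "spin": 0, "jaw": 5}, {"x": 0.008, "y": -0.09, "z": 0.045, "spin": 0, "jaw": 5}, {"x": 0.01, "y": -0.12, "z": 0.052, "spin": 0, "jaw": 5}, {"x": 0.01, "y": -0.12, "z": 0.052, "spin": 0, "jaw": 5}]}}

```text
t: 14.78
tool_pos: [0.4045, 0.0645, 0.2118]
eef_rot: [0.678, 0.735, 0.0, 0.001]
ft_force: [1.3, 2.5, 6.8]
gripper_width: 0.0089
```

```bash
python3 look.py b4 wrist; python3 - <<'E'
import numpy as np
D=np.load('b4_wrist.npy');L=D[:,:3]
m=(abs(L[:,0])<.04)&(abs(L[:,1])<.075)&(abs(L[:,1])>.015)&(L[:,2]>.045)&(L[:,2]<.07);P=L[m];print(len(P),P.mean(0),P.max(0),P.min(0))
m=(abs(L[:,0])<.04)&(abs(L[:,1])<.01)&(L[:,2]>.03)&(L[:,2]<.07);P=L[m]
for a in np.arange(-.034,.03,.003):
    q=P[(P[:,0]>=a)&(P[:,0]<a+.003)]
    if len(q): print(a.round(3),len(q),q[:,2].mean().round(4),q[:,2].max().round(4))
E
```

```text
14.7833 [0.40447282 0.06445523 0.21182075] 94.56237369087167 0.00889230933908073 [1.26758735 2.4829207  6.76080623]
wrist flange 2709 [-0.05054855 -0.04995164  0.00352804] [0.04581053 0.04938755 0.01109193] [-0.00236901 -0.00028205  0.00730999] plane [-0.003599   -0.01961958  0.00880797]
handle 1198 [ 0.0004768  -0.03988599  0.0327682 ] [0.01230505 0.03994805 0.06113489] ((6.558012008666992, 0.06747817993164062), (11.529353141784668, 79.84725952148438), 0.4549010097980499)
horn 1175 [0.00679941 0.00471518 0.05502368] [0.01177421 0.03994805 0.06113489]
2313 [0.00659097 0.02783936 0.05552539] [0.02299179 0.06981054 0.06999312] [-0.01010292 -0.04197108  0.04501273]
-0.001 14 0.0421 0.0432
0.002 13 0.0543 0.0556
0.005 7 0.0556 0.0562
0.008 11 0.0548 0.0564
0.011 6 0.0494 0.0533
```

View pics/b4_wrist.png

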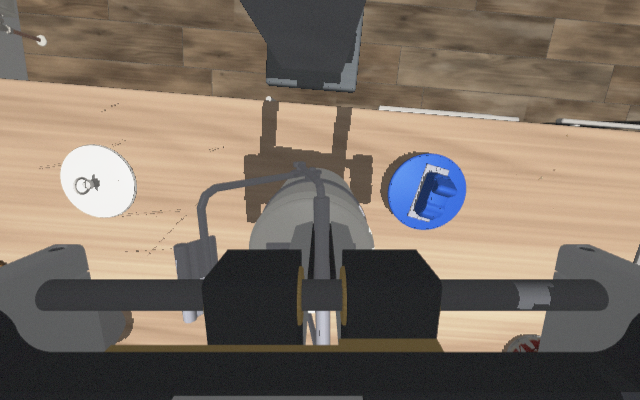

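The bar is 8.5 mm short of the groove, and the bail pushes up with about 7 N. I raise it a little and go on.

>>> {"op": "move_arm", "data": {"plan": [{"x": 0, "y": 0, "z": 0.015, "spin": 0, "jaw": 5}, {"x": 0.002, "y": -0.025, "z": 0.018, "spin": 0, "jaw": 5}, {"x": 0.004, "y": -0.05, "z": 0.02, "spin": 0, "jaw": 5}, {"x": 0.005, "y": -0.065, "z": 0.022, "spin": 0, "jaw": 5}, {"x": 0.005, "y": -0.065, "z": 0.022, "spin": 0, "jaw": 5}, {"x": 0.005, "y": -0.065, "z": 0.022, "spin": 0, "jaw": 5}]}}

```text
t: 15.33
tool_pos: [0.4046, 0.0585, 0.2134]
eef_rot: [0.678, 0.735, -0.0, 0.001]
ft_force: [3.6, 1.9, 3.8]
gripper_width: 0.0091
```

```bash
python3 look.py b5 wrist
```

```text
15.3333 [0.40463126 0.05853287 0.21344996] 94.57914649466557 0.009096020092233552 [3.59518253 1.94745429 3.8311934 ]
wrist flange 2660 [-0.05066381 -0.04917678  0.00351558] [0.04609488 0.04923128 0.01092038] [-2.28446694e-03  2.72512964e-05  7.21798049e-03] plane [-0.00120607 -0.02117937  0.00882876]
handle 1216 [-0.00522452 -0.03970425  0.04074819] [0.0064028  0.03991218 0.06185131] ((0.5695228576660156, 0.10426712036132812), (79.63093566894531, 11.612517356872559), 89.25279998779297)
horn 1200 [0.00087853 0.00438754 0.05633383] [0.00586514 0.03991218 0.06185131]
```

>>> {"op": "move_arm", "data": {"plan": [{"x": -0.01, "y": -0.01, "z": 0.003, "spin": 0, "jaw": 5}, {"x": -0.01, "y": -0.018, "z": 0.006, "spin": 0, "jaw": 5}, {"x": -0.01, "y": -0.018, "z": 0.006, "spin": 0, "jaw": 5}, {"x": -0.01, "y": -0.018, "z": 0.006, "spin": 0, "jaw": 5}]}}

```text
t: 15.72
tool_pos: [0.4042, 0.0574, 0.2139]
eef_rot: [0.678, 0.735, 0.001, 0.001]
ft_force: [6.6, 2.5, 2.2]
gripper_width: 0.0092
```

```bash
python3 look.py b6 wrist scene
```

```text
15.7167 [0.40423028 0.0574193  0.21389995] 94.60875846965563 0.009214659245222842 [6.5629715  2.52984057 2.19293117]
wrist flange 2625 [-0.05098793 -0.04904591  0.00350064] [0.04579247 0.04907288 0.01090409] [-2.59773094e-03  1.34843106e-05  7.20236318e-03] plane [-0.00063904 -0.02375043  0.00889948]
handle 1200 [-0.00626157 -0.03989312  0.03406463] [0.0053947  0.03992585 0.06188983] ((-0.37326908111572266, 0.0711212158203125), (11.645849227905273, 79.73468017578125), 1.903064489364624)
horn 1177 [-0.00016477  0.00435851  0.05692998] [0.00482767 0.03992585 0.06188983]
scene flange 390 [-0.04876343 -0.04838138  0.00350066] [0.05004397 0.04772849 0.01460309] [ 0.00064027 -0.00032644  0.00905188] plane [-0.01648862 -0.01400677  0.01095423]
handle 256 [-0.02032143 -0.03867565  0.02212359] [0.02959686 0.03959829 0.06147351] ((3.7861318588256836, 1.1910018920898438), (73.89161682128906, 50.579654693603516), 68.50608825683594)
horn 97 [ 0.00545836 -0.00071788  0.05678693] [0.01900473 0.03848274 0.06147351]
```

View pics/b6_scene.png

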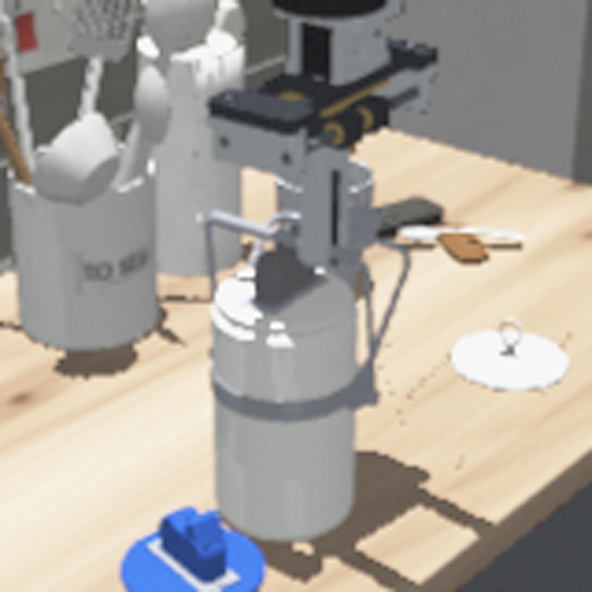

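>>> {"op": "move_arm", "data": {"plan": [{"x": 0.01, "y": -0.007, "z": 0, "spin": 0, "jaw": 5}, {"x": 0.02, "y": -0.013, "z": 0, "spin": 0, "jaw": 5}, {"x": 0.02, "y": -0.013, "z": 0, "spin": 0, "jaw": 5}, {"x": 0.02, "y": -0.013, "z": 0, "spin": 0, "jaw": 5}]}}

```text
t: 16.15
tool_pos: [0.405, 0.0562, 0.2137]
eef_rot: [0.678, 0.735, -0.0, -0.0]
ft_force: [2.4, 2.7, 4.2]
gripper_width: 0.0089
```

```bash
python3 look.py b7 wrist
```

```text
16.15 [0.40497681 0.05620475 0.21373305] 94.60835597493545 0.008875263758666856 [2.40369565 2.72695371 4.2294571 ]
wrist flange 2670 [-0.05045207 -0.05005815  0.00352667] [0.04615999 0.04883441 0.01133515] [-0.00214604 -0.00061187  0.00743091] plane [ 0.00070096 -0.0249699   0.00896835]
handle 1212 [-0.00751378 -0.03975718  0.03446879] [0.00415941 0.03988474 0.06199537] ((-1.637059211730957, 0.06538772583007812), (11.644729614257812, 79.59886932373047), 1.6826889514923096)
horn 1190 [-0.00136904  0.00446876  0.05663848] [0.00355143 0.03988474 0.06199537]
```

The bar is over the groove: bar -1.7 mm, groove about -2.0 mm in the same frame. I'm releasing it and moving up.

>>> {"op": "move_arm", "data": {"plan": [{"x": 0, "y": 0, "z": 0, "spin": 0, "jaw": 15}, {"x": 0, "y": 0, "z": 0, "spin": 0, "jaw": 25}, {"x": 0, "y": 0, "z": 0, "spin": 0, "jaw": 30}, {"x": 0, "y": 0, "z": 0, "spin": 0, "jaw": 30}]}}

```text
t: 16.53
tool_pos: [0.404, 0.0556, 0.2127]
eef_rot: [0.678, 0.735, -0.001, -0.001]
ft_force: [-0.3, 0.4, -0.1]
gripper_width: 0.0289
```

>>> {"op": "move_arm", "data": {"plan": [{"x": 0, "y": 0, "z": 0.1, "spin": 0, "jaw": 30}, {"x": 0, "y": 0, "z": 0.3, "spin": 0, "jaw": 30}, {"x": 0, "y": 0, "z": 0.6, "spin": 0, "jaw": 30}, {"x": 0, "y": 0, "z": 0.9, "spin": 0, "jaw": 30}, {"x": 0, "y": 0, "z": 1, "spin": 0, "jaw": 30}, {"x": 0, "y": 0, "z": 1, "spin": 0, "jaw": 30}]}}

```text
t: 17.03
tool_pos: [0.4071, 0.0557, 0.3173]
eef_rot: [0.678, 0.735, 0.002, 0.003]
ft_force: [0.6, -0.6, -0.1]
gripper_width: 0.0302
```

>>> {"op": "move_arm", "data": {"plan": [{"x": 0.1, "y": 0.1, "z": 0, "spin": -0.035, "jaw": 10}, {"x": 0.2, "y": 0.2, "z": 0, "spin": -0.07, "jaw": 0}, {"x": 0.3, "y": 0.3, "z": 0, "spin": -0.105, "jaw": 0}, {"x": 0.35, "y": 0.3, "z": 0, "spin": -0.14, "jaw": 0}, {"x": 0.35, "y": 0.3, "z": 0, "spin": -0.175, "jaw": 0}, {"x": 0.35, "y": 0.3, "z": 0, "spin": -0.21, "jaw": 0}, {"x": 0.35, "y": 0.3, "z": 0, "spin": -0.245, "jaw": 0}, {"x": 0.35, "y": 0.3, "z": 0, "spin": -0.28, "jaw": 0}]}}

```text
t: 17.7
tool_pos: [0.439, 0.086, 0.3113]
eef_rot: [0.928, 0.374, -0.002, -0.001]
ft_force: [0.4, 0.6, -0.9]
gripper_width: 0.0005
```

>>> {"op": "move_arm", "data": {"plan": [{"x": 0, "y": 0, "z": 0, "spin": -0.035, "jaw": 0}, {"x": 0, "y": 0, "z": 0, "spin": -0.07, "jaw": 0}, {"x": 0, "y": 0, "z": 0, "spin": -0.105, "jaw": 0}, {"x": 0, "y": 0, "z": 0, "spin": -0.14, "jaw": 0}, {"x": 0, "y": 0, "z": 0, "spin": -0.175, "jaw": 0}, {"x": 0, "y": 0, "z": 0, "spin": -0.21, "jaw": 0}, {"x": 0, "y": 0, "z": 0, "spin": -0.22, "jaw": 0}, {"x": 0, "y": 0, "z": 0, "spin": -0.22, "jaw": 0}]}}

```text
t: 18.37
tool_pos: [0.439, 0.0859, 0.3115]
eef_rot: [0.999, 0.04, -0.002, 0.0]
ft_force: [-0.5, -0.1, 0.7]
gripper_width: 0.0008
```

```bash
python3 look.py c1 wrist scene top
```

```text
18.3667 [0.43903592 0.08590208 0.31151864] 4.575519423540364 0.0008499130980196439 [-0.53469753 -0.08235371  0.65844972]
wrist flange 2969 [-0.04059936 -0.04920355  0.00350722] [0.04701365 0.04840397 0.01356342] [ 0.00320715 -0.00039979  0.00853532] plane [-0.00917436 -0.00275662  0.00882822]
handle 949 [-0.0066559  -0.03997717  0.02211489] [0.02586384 0.03993502 0.0599747 ] ((10.023087501525879, 0.35996246337890625), (31.940841674804688, 79.85445404052734), 2.0235016345977783)
horn 421 [-0.00040142  0.00385673  0.05708939] [0.00383874 0.03993502 0.0599747 ]
scene flange 388 [-0.04932378 -0.05063927  0.00420247] [0.05078906 0.04834077 0.01473281] [ 0.00073264 -0.00114925  0.00946764] plane [-0.02130264 -0.01731375  0.01109374]
handle 288 [-0.02220839 -0.03815719  0.02226145] [0.02941553 0.03944569 0.06175336] ((1.9998934268951416, 1.1903953552246094), (49.40717315673828, 66.30226135253906), 37.00764846801758)
horn 116 [0.00065588 0.00105544 0.05719718] [0.01289147 0.03944569 0.06175336]
top flange 101 [-0.04918424 -0.02757428  0.00366864] [-0.02927769  0.04021496  0.01372638] [-0.03923096  0.00632034  0.00869751] plane [ 0.01336212 -0.00306653  0.01012279]
```

View pics/c1_scene.png

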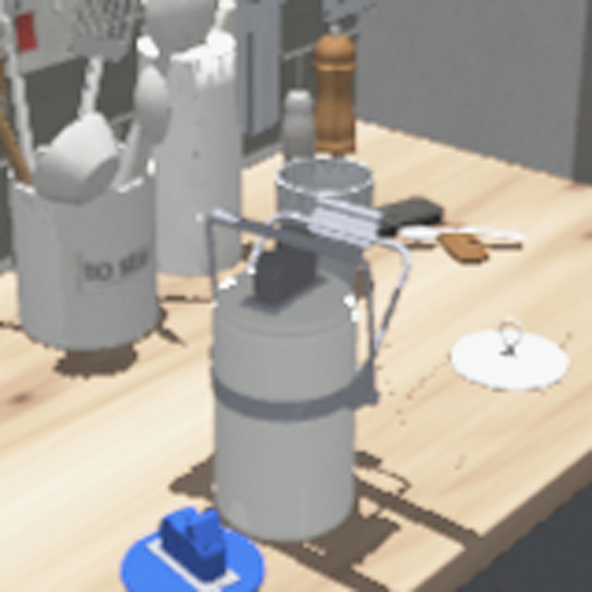

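View pics/c1_wrist.png

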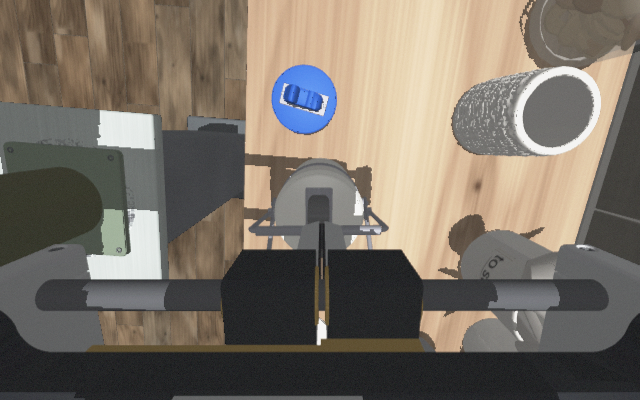

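The scene crop shows the bar standing right behind the horn, (285,245). Next I move to the front side and measure the paddle.

>>> {"op": "move_arm", "data": {"plan": [{"x": 0, "y": -0.3, "z": 0, "spin": 0, "jaw": 0}, {"x": 0, "y": -0.6, "z": 0, "spin": 0, "jaw": 0}, {"x": 0, "y": -0.9, "z": 0, "spin": 0, "jaw": 0}, {"x": 0, "y": -1, "z": 0, "spin": 0, "jaw": 0}]}}

```text
t: 18.85
tool_pos: [0.4399, -0.0167, 0.3133]
eef_rot: [0.999, 0.039, -0.0, 0.001]
ft_force: [0.2, 0.1, 0.0]
gripper_width: 0.0004
```

>>> {"op": "move_arm", "data": {"plan": [{"x": 0, "y": -0.3, "z": 0, "spin": 0, "jaw": 0}, {"x": 0, "y": -0.6, "z": 0, "spin": 0, "jaw": 0}, {"x": 0, "y": -0.9, "z": 0, "spin": 0, "jaw": 0}, {"x": 0, "y": -1, "z": 0, "spin": 0, "jaw": 0}, {"x": 0, "y": -1, "z": 0, "spin": 0, "jaw": 0}]}}

```text
t: 19.27
tool_pos: [0.4401, -0.1153, 0.3133]
eef_rot: [0.999, 0.039, -0.0, -0.0]
ft_force: [-0.2, -0.3, -0.4]
gripper_width: 0.0007
```

```bash
python3 look.py d1 wrist scene top; python3 - <<'E'
import numpy as np
for n in ['wrist','scene','top']:
    D=np.load(f'd1_{n}.npy');L=D[:,:3]
    m=(L[:,0]<-.045)&(L[:,0]>-.11)&(abs(L[:,1])<.024)&(L[:,2]>.015)&(L[:,2]<.07);P=L[m]
    print(n,'pad',m.sum(),P.min(0),P.max(0))
    for a in np.arange(.02,.06,.004):
        q=P[(P[:,2]>=a)&(P[:,2]<a+.004)]
        if len(q): print(round(a+.002,3),len(q),np.percentile(q[:,0],[5,50,95]).round(4))
E
```

```text
19.2667 [ 0.44007579 -0.11530159  0.31326415] 4.420071828983256 0.00071215283342183 [-0.22026026 -0.29558814 -0.35224624]
wrist flange 4651 [-0.0518119  -0.04965979  0.00357653] [0.01127769 0.04852261 0.01444083] [-0.02026711 -0.00056859  0.00900868] plane [ 0.01482426 -0.00267648  0.00914568]
handle 1560 [-0.03064662 -0.03964763  0.02205257] [-0.0021596   0.03938596  0.05887912] ((-16.40829086303711, -0.0973052978515625), (79.02888488769531, 28.436975479125977), 89.82653045654297)
horn 1041 [-0.0112129   0.00061581  0.05457434] [-0.00378614  0.03938596  0.05887912]
scene flange 399 [-0.05009376 -0.04947009  0.00351786] [0.05015081 0.04844917 0.01491648] [ 2.85250930e-05 -5.10463689e-04  9.21717203e-03] plane [-0.01831089 -0.01339353  0.01110266]
handle 287 [-0.02045735 -0.03809361  0.02227576] [0.02964917 0.0380957  0.06182995] ((2.5774917602539062, -0.258880615234375), (62.22469711303711, 50.09619903564453), 52.544677734375)
horn 114 [0.0009858  0.00066771 0.05725247] [0.01259086 0.0380957  0.06182995]
top flange 661 [-0.04916526 -0.04895765  0.00353376] [0.04599932 0.0477658  0.01
[... 718 characters left out ...]
841]
scene pad 163 [-0.08899135 -0.0239131   0.02617304] [-0.0661924   0.02379752  0.0513721 ]
0.026 6 [-0.0713 -0.0704 -0.0696]
0.03 30 [-0.0729 -0.0711 -0.0665]
0.034 19 [-0.074  -0.0718 -0.0701]
0.038 35 [-0.0802 -0.0757 -0.0714]
0.042 29 [-0.0815 -0.0798 -0.0755]
0.046 19 [-0.0849 -0.0802 -0.0796]
0.05 25 [-0.0862 -0.0828 -0.0775]
top pad 137 [-0.08924198 -0.02390352  0.02598425] [-0.06848819  0.02381847  0.0527434 ]
0.026 4 [-0.0715 -0.0704 -0.0695]
0.03 25 [-0.0751 -0.0708 -0.0687]
0.034 16 [-0.0755 -0.0735 -0.0711]
0.038 22 [-0.0804 -0.0768 -0.0734]
0.042 17 [-0.0825 -0.0794 -0.078 ]
0.046 27 [-0.089  -0.0861 -0.0811]
0.05 25 [-0.0873 -0.0842 -0.0816]
0.054 1 [-0.0851 -0.0851 -0.0851]
```

View pics/d1_wrist.png

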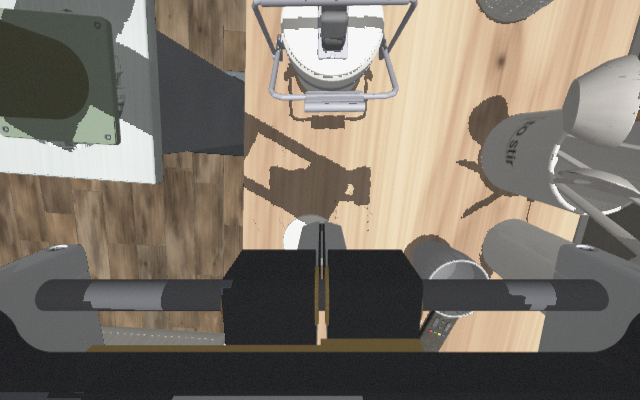

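View pics/d1_scene.png

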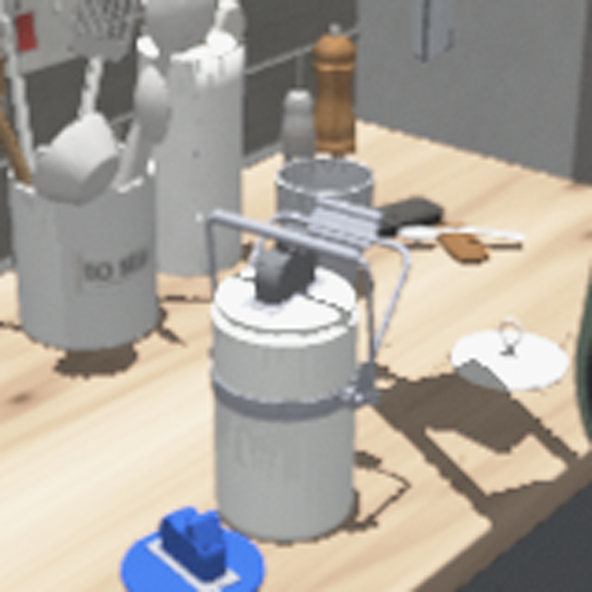

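Measured paddle face midpoint: about 76 mm in front of and 95 mm above the axis, so r = 122 mm and the face is radial. I come down on its crock side with closed fingers.

>>> {"op": "move_arm", "data": {"plan": [{"x": 0, "y": 0.3, "z": 0, "spin": 0, "jaw": 0}, {"x": 0.01, "y": 0.6, "z": 0, "spin": 0, "jaw": 0}, {"x": 0.02, "y": 0.9, "z": 0, "spin": 0, "jaw": 0}, {"x": 0.02, "y": 1, "z": 0, "spin": 0, "jaw": 0}, {"x": 0.02, "y": 1, "z": 0, "spin": 0, "jaw": 0}]}}

```text
t: 19.83
tool_pos: [0.4419, -0.0109, 0.314]
eef_rot: [0.999, 0.043, 0.0, -0.0]
ft_force: [-0.1, -1.1, 0.3]
gripper_width: 0.0007
```

>>> {"op": "move_arm", "data": {"plan": [{"x": 0, "y": 0.194, "z": 0, "spin": 0, "jaw": 0}, {"x": 0, "y": 0.194, "z": -0.2, "spin": 0, "jaw": 0}, {"x": 0, "y": 0.194, "z": -0.4, "spin": 0, "jaw": 0}, {"x": 0, "y": 0.194, "z": -0.5, "spin": 0, "jaw": 0}, {"x": 0, "y": 0.194, "z": -0.5, "spin": 0, "jaw": 0}]}}

```text
t: 20.25
tool_pos: [0.4403, 0.0053, 0.261]
eef_rot: [0.999, 0.04, -0.003, -0.0]
ft_force: [-0.6, -0.6, 0.4]
gripper_width: 0.0003
```

```bash
python3 look.py d2 scene
```

```text
20.25 [0.44031751 0.00532308 0.26099301] 4.602310927644948 0.0002890382777468527 [-0.55804648 -0.62014842  0.41143027]
scene flange 397 [-0.04852511 -0.04905934  0.00382129] [0.05104696 0.04880603 0.01497616] [ 0.00126092 -0.00012666  0.00939872] plane [-0.01979265 -0.01584704  0.01115926]
handle 284 [-0.02413488 -0.03845664  0.022106  ] [0.02916573 0.0395571  0.06161911] ((1.4244670867919922, -0.8372611999511719), (51.75414276123047, 62.85910415649414), 38.263954162597656)
horn 115 [0.00115468 0.00090855 0.05727677] [0.01540071 0.0395571  0.06161911]
```

View pics/d2_scene.png

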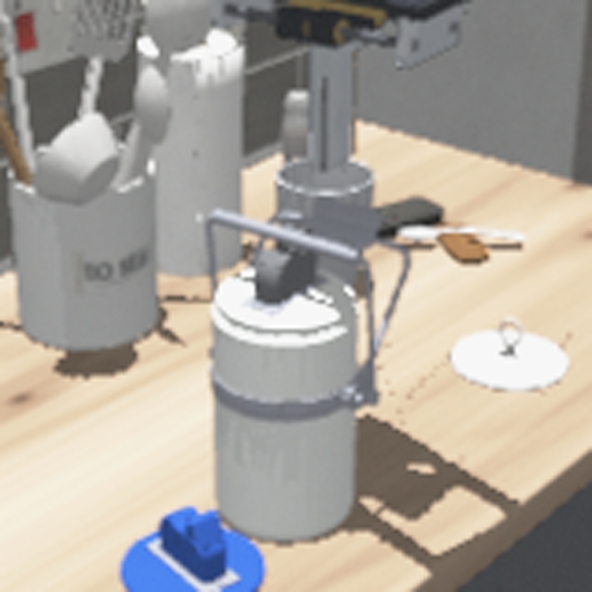

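>>> {"op": "move_arm", "data": {"plan": [{"x": 0.005, "y": 0, "z": -0.1, "spin": 0, "jaw": 0}, {"x": 0.01, "y": 0, "z": -0.25, "spin": 0, "jaw": 0}, {"x": 0.01, "y": 0, "z": -0.4, "spin": 0, "jaw": 0}, {"x": 0.01, "y": 0, "z": -0.5, "spin": 0, "jaw": 0}, {"x": 0.01, "y": 0, "z": -0.53, "spin": 0, "jaw": 0}, {"x": 0.01, "y": 0, "z": -0.53, "spin": 0, "jaw": 0}, {"x": 0.01, "y": 0, "z": -0.53, "spin": 0, "jaw": 0}]}}

```text
t: 20.88
tool_pos: [0.4437, 0.0052, 0.2114]
eef_rot: [0.999, 0.04, 0.001, 0.0]
ft_force: [-0.2, -0.2, 0.2]
gripper_width: 0.0006
```

>>> {"op": "move_arm", "data": {"plan": [{"x": 0.005, "y": -0.07, "z": -0.02, "spin": 0, "jaw": 0}, {"x": 0.01, "y": -0.135, "z": -0.03, "spin": 0, "jaw": 0}, {"x": 0.014, "y": -0.18, "z": -0.07, "spin": 0, "jaw": 0}, {"x": 0.018, "y": -0.228, "z": -0.115, "spin": 0, "jaw": 0}, {"x": 0.022, "y": -0.275, "z": -0.17, "spin": 0, "jaw": 0}, {"x": 0.025, "y": -0.325, "z": -0.225, "spin": 0, "jaw": 0}, {"x": 0.025, "y": -0.325, "z": -0.225, "spin": 0, "jaw": 0}]}}

```text
t: 21.47
tool_pos: [0.4451, -0.0279, 0.1869]
eef_rot: [0.999, 0.04, -0.001, -0.0]
ft_force: [0.1, 0.2, -0.6]
gripper_width: 0.0004
```

```bash
python3 look.py d3 scene
```

```text
21.4667 [ 0.44510999 -0.02792241  0.18691422] 4.5347499653082695 0.00036942655732699457 [ 0.14573336  0.19050653 -0.64116328]
scene flange 400 [-0.04852583 -0.0501083   0.00398631] [0.05120113 0.04831133 0.01494898] [ 0.00133765 -0.00089848  0.00946765] plane [-0.026834   -0.01898171  0.01129143]
handle 290 [-0.0248727  -0.03971549  0.02207101] [0.02914601 0.03934662 0.06003428] ((-0.23373210430145264, -0.7429428100585938), (62.40040588378906, 53.74058151245117), 51.0776481628418)
horn 118 [-0.00150112  0.00084902  0.05524292] [0.0123427  0.03934662 0.06003428]
```

View pics/d3_scene.png

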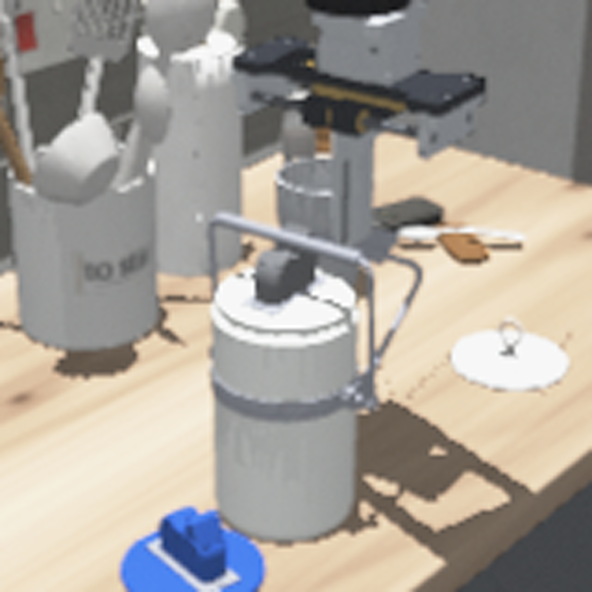

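The paddle follows (scene pixel (375,245)) and the bar stays behind the horn. I continue down the arc.

>>> {"op": "move_arm", "data": {"plan": [{"x": 0.003, "y": -0.045, "z": -0.06, "spin": 0, "jaw": 0}, {"x": 0.007, "y": -0.088, "z": -0.12, "spin": 0, "jaw": 0}, {"x": 0.01, "y": -0.125, "z": -0.195, "spin": 0, "jaw": 0}, {"x": 0.013, "y": -0.162, "z": -0.27, "spin": 0, "jaw": 0}, {"x": 0.015, "y": -0.19, "z": -0.35, "spin": 0, "jaw": 0}, {"x": 0.017, "y": -0.213, "z": -0.43, "spin": 0, "jaw": 0}, {"x": 0.02, "y": -0.25, "z": -0.51, "spin": 0, "jaw": 0}, {"x": 0.022, "y": -0.278, "z": -0.59, "spin": 0, "jaw": 0}]}}

```text
t: 22.18
tool_pos: [0.4478, -0.0552, 0.1283]
eef_rot: [0.999, 0.04, -0.0, -0.0]
ft_force: [-0.1, 1.1, 0.9]
gripper_width: 0.0004
```

```bash
python3 look.py d4 scene
```

```text
22.1833 [ 0.44780824 -0.05517207  0.12833031] 4.606014105229902 0.0003795579061672429 [-0.09297215  1.06795239  0.94354027]
scene flange 399 [-0.05105193 -0.04805918  0.00444431] [0.05070896 0.04792974 0.01497239] [-1.71485574e-04 -6.47168825e-05  9.70835214e-03] plane [-0.02268633 -0.01523598  0.01122741]
handle 284 [-0.02145397 -0.03981977  0.02215191] [0.02928552 0.03957576 0.05949718] ((-0.16356664896011353, -0.4139442443847656), (51.82158660888672, 66.16215515136719), 37.283260345458984)
horn 127 [-0.00156547  0.00081861  0.05236869] [0.01643352 0.03957576 0.05949718]
```

View pics/d4_scene.png

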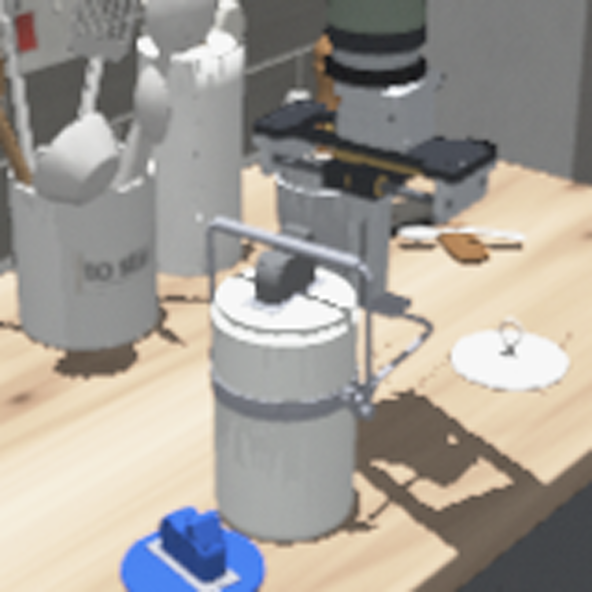

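>>> {"op": "move_arm", "data": {"plan": [{"x": 0, "y": -0.02, "z": -0.065, "spin": 0, "jaw": 0}, {"x": 0, "y": -0.034, "z": -0.133, "spin": 0, "jaw": 0}, {"x": 0, "y": -0.055, "z": -0.21, "spin": 0, "jaw": 0}, {"x": 0, "y": -0.074, "z": -0.3, "spin": 0, "jaw": 0}, {"x": 0, "y": -0.089, "z": -0.36, "spin": 0, "jaw": 0}, {"x": 0, "y": -0.089, "z": -0.42, "spin": 0, "jaw": 0}, {"x": 0, "y": -0.07, "z": -0.5, "spin": 0, "jaw": 0}, {"x": 0, "y": -0.045, "z": -0.58, "spin": 0, "jaw": 0}]}}

```text
t: 22.9
tool_pos: [0.4477, -0.0596, 0.0705]
eef_rot: [0.999, 0.04, -0.0, 0.0]
ft_force: [-1.5, 0.7, 1.3]
gripper_width: 0.0003
```

```bash
python3 look.py d5 scene
```

```text
22.9 [ 0.44771647 -0.05956749  0.07053258] 4.589682473833525 0.0003054086091628875 [-1.48929834  0.70544753  1.25546379]
scene flange 397 [-0.04894607 -0.05049308  0.00379771] [0.05047588 0.04756238 0.01475222] [ 0.0007649  -0.00146535  0.00927497] plane [-0.0218183  -0.01291182  0.01108499]
handle 286 [-0.02242983 -0.03937571  0.02221152] [0.02888578 0.0396897  0.05863661] ((2.0009288787841797, 1.1923599243164062), (47.833091735839844, 65.69155883789062), 37.89347839355469)
horn 128 [-0.00136481  0.00098339  0.05215681] [0.01628952 0.0396897  0.05863661]
```

View pics/d5_scene.png

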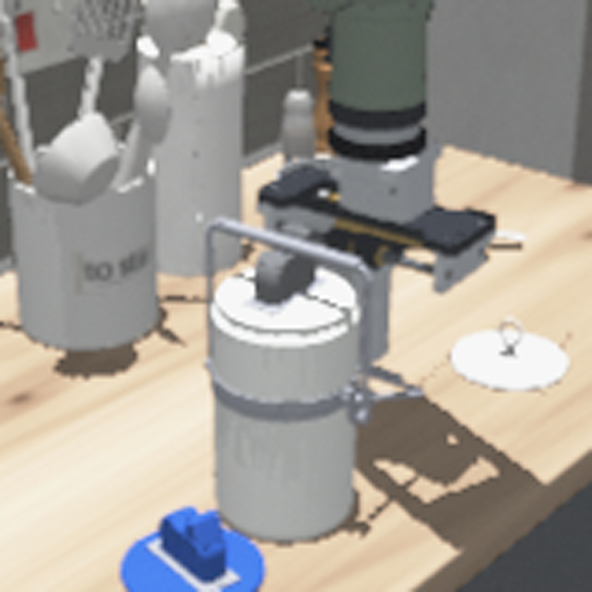

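>>> {"op": "move_arm", "data": {"plan": [{"x": -0.003, "y": 0.035, "z": -0.08, "spin": 0, "jaw": 0}, {"x": -0.005, "y": 0.07, "z": -0.155, "spin": 0, "jaw": 0}, {"x": -0.008, "y": 0.11, "z": -0.215, "spin": 0, "jaw": 0}, {"x": -0.01, "y": 0.13, "z": -0.25, "spin": 0, "jaw": 0}, {"x": -0.01, "y": 0.145, "z": -0.275, "spin": 0, "jaw": 0}, {"x": -0.01, "y": 0.145, "z": -0.275, "spin": 0, "jaw": 0}]}}

```text
t: 23.45
tool_pos: [0.4472, -0.0454, 0.0446]
eef_rot: [0.999, 0.041, -0.0, 0.001]
ft_force: [-3.0, -2.3, 9.2]
gripper_width: 0.0007
```

```bash
python3 look.py d6 scene
```

```text
23.45 [ 0.44715456 -0.04542029  0.04463383] 4.689318775929416 0.0006592076542763896 [-3.03632823 -2.28523125  9.2041558 ]
scene flange 391 [-0.04804738 -0.0500444   0.00408338] [0.04933673 0.0488706  0.01484056] [ 0.00064467 -0.0005869   0.00946197] plane [-0.02141101 -0.01371216  0.01107101]
handle 286 [-0.02240933 -0.03957738  0.02216594] [0.03075208 0.03959569 0.05810089] ((2.4686450958251953, 0.1129913330078125), (49.85179138183594, 62.265193939208984), 39.230499267578125)
horn 125 [-0.00169291  0.00095026  0.05219228] [0.01522989 0.03959569 0.05810089]
```

View pics/d6_scene.png

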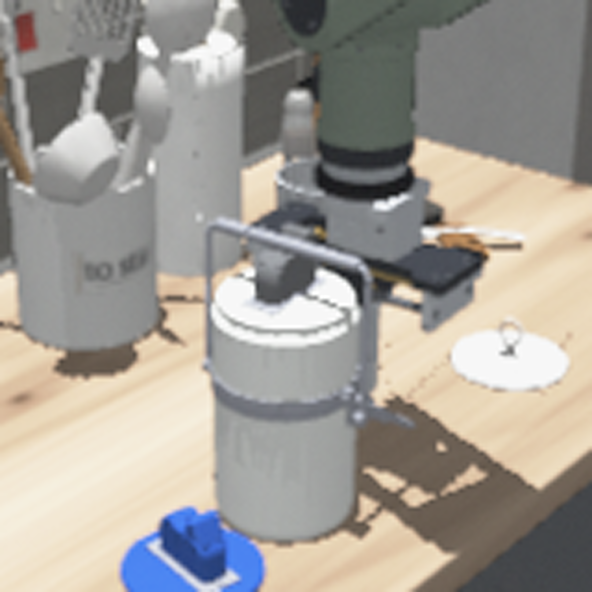

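>>> {"op": "move_arm", "data": {"plan": [{"x": 0, "y": 0.01, "z": -0.015, "spin": 0, "jaw": 0}, {"x": 0, "y": 0.02, "z": -0.03, "spin": 0, "jaw": 0}, {"x": 0, "y": 0.02, "z": -0.03, "spin": 0, "jaw": 0}]}}

```text
t: 23.75
tool_pos: [0.4474, -0.045, 0.0438]
eef_rot: [0.999, 0.041, -0.001, 0.002]
ft_force: [-10.2, -6.2, 24.2]
gripper_width: 0.0011
```

The force rose to 24 N over 0.8 mm, so the lever is on its stop. I retract outward and up.

>>> {"op": "move_arm", "data": {"plan": [{"x": 0, "y": -0.05, "z": 0.1, "spin": 0, "jaw": 0}, {"x": 0, "y": -0.2, "z": 0.3, "spin": 0, "jaw": 0}, {"x": 0, "y": -0.4, "z": 0.6, "spin": 0, "jaw": 0}, {"x": 0, "y": -0.6, "z": 0.9, "spin": 0, "jaw": 0}, {"x": 0, "y": -0.6, "z": 1, "spin": 0, "jaw": 0}, {"x": 0, "y": -0.6, "z": 1, "spin": 0, "jaw": 0}]}}

```text
t: 24.25
tool_pos: [0.4494, -0.1042, 0.1438]
eef_rot: [0.999, 0.039, 0.003, 0.001]
ft_force: [-0.5, 0.4, 0.6]
gripper_width: 0.0004
```

>>> {"op": "move_arm", "data": {"plan": [{"x": 0, "y": 0, "z": 0.3, "spin": 0, "jaw": 0}, {"x": 0, "y": 0, "z": 0.6, "spin": 0, "jaw": 0}, {"x": 0, "y": 0, "z": 0.9, "spin": 0, "jaw": 0}, {"x": 0, "y": 0, "z": 1, "spin": 0, "jaw": 0}]}}

```text
t: 24.58
tool_pos: [0.4482, -0.1023, 0.2429]
eef_rot: [0.999, 0.041, 0.002, 0.0]
ft_force: [0.4, 0.3, -0.1]
gripper_width: 0.0005
```

>>> {"op": "move_arm", "data": {"plan": [{"x": 0, "y": -0.1, "z": 0.3, "spin": 0, "jaw": 0}, {"x": 0, "y": -0.2, "z": 0.6, "spin": 0, "jaw": 0}, {"x": 0, "y": -0.2, "z": 0.6, "spin": 0, "jaw": 0}]}}

```text
t: 24.83
tool_pos: [0.4493, -0.1242, 0.3044]
eef_rot: [0.999, 0.04, 0.003, 0.002]
ft_force: [1.8, -0.5, 1.8]
gripper_width: 0.0003
```

```bash
python3 look.py e1 wrist scene top; python3 - <<'E'
import numpy as np
for n in ['wrist','scene','top']:
    D=np.load(f'e1_{n}.npy');L=D[:,:3]
    m=(L[:,0]<-.065)&(L[:,0]>-.13)&(abs(L[:,1])<.024)&(L[:,2]>-.16)&(L[:,2]<-.07);P=L[m]
    print(n,'pad',m.sum(),P.mean(0) if len(P) else'',P.min(0) if len(P) else'',P.max(0) if len(P) else'')
    m=(abs(L[:,0])<.02)&(abs(L[:,1])>.02)&(abs(L[:,1])<.055)&(L[:,2]>.04)&(L[:,2]<.07);P=L[m]
    print('bar',m.sum(),P.mean(0),P.min(0),P.max(0))
E
```

```text
24.8333 [ 0.44929891 -0.12420177  0.30444416] 4.5961045584805955 0.0002777794388301204 [ 1.83647972 -0.49197943  1.81054269]
wrist flange 4287 [-0.05177495 -0.04940312  0.00353162] [0.00248232 0.04856381 0.0136247 ] [-0.02464632 -0.00041966  0.00857816] plane [ 0.01931289 -0.00249437  0.00923958]
handle 814 [-0.03059065 -0.01134974  0.02213187] [-0.01695312  0.01061531  0.05696836] ((-23.752262115478516, -0.37418556213378906), (13.532255172729492, 21.995803833007812), 0.8219143748283386)
horn 329 [-0.02027048 -0.0003632   0.05209589] [-0.01695312  0.01027214  0.05696836]
scene flange 394 [-0.04820898 -0.04992059  0.00437788] [0.04945068 0.04733929 0.01470685] [ 0.00062085 -0.00129065  0.00954236] plane [-0.02112216 -0.0180138   0.01118039]
handle 285 [-0.02293616 -0.03949878  0.02214168] [0.02958268 0.0397818  0.05968512] ((-0.2495269775390625, 1.1172828674316406), (54.351078033447266, 61.40852355957031), 40.47103500366211)
horn 125 [-0.00156207  0.0021805   0.05227851] [0.01599528 0.0397818  0.05968512]
top flange 661 [-0.04924403 -0.04923491  0.00400257] [0.04590428 0.0477006  0.01492971] [-0.00166988 -0.00076716  0.00946614] plane [6.70622695e-05 9.97898674e-04 9.92044317e-03]
handle 240 [-0.02876126 -0.03922012  0.02240441] [0.02470474 0.03998373 0.05805189] ((-1.762483835220337, -0.2906608581542969), (52.286094665527344, 67.57817840576172), 36.811004638671875)
horn 155 [-0.00564978 -0.00018736  0.05217968] [0.01527096 0.03998373 0.05805189]
wrist pad 547 [-9.91553670e-02 -1.00897067e-04 -1.28218254e-01] [-0.11066082 -0.02398081 -0.13585544] [-0.0881052   0.02358116 -0.1197821 ]<stdin>:7: RuntimeWarning: Mean of empty slice.
  ret = um.true_divide(
Traceback (most recent call last):
ValueError: zero-size array to reduction operation minimum which has no identity
```

View pics/e1_scene.png

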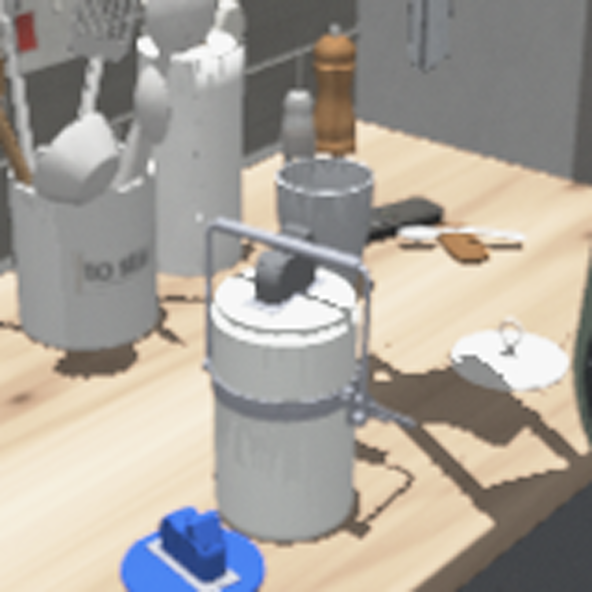

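View pics/e1_wrist.png

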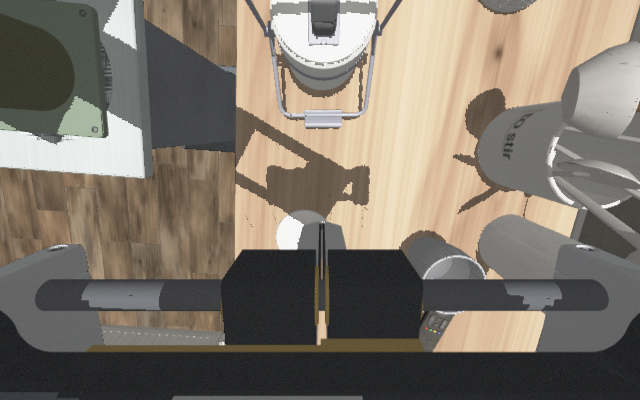

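```bash
python3 - <<'E'
import numpy as np
for n in ['scene','top']:
    D=np.load(f'e1_{n}.npy');L=D[:,:3]
    m=(abs(L[:,0])<.02)&(abs(L[:,1])>.02)&(abs(L[:,1])<.055)&(L[:,2]>.035)&(L[:,2]<.07);P=L[m]
    print(n,'bar',m.sum(),P.mean(0),np.percentile(P,[2,98],axis=0), np.polyfit(P[:,1],P[:,2],1))
E
python3 - <<'E'
from h import *
import pickle
o=pickle.load(open('o0.pkl','rb'))
p,i,d=cam('scene'); i0=o['scene'][1]
df=cv2.absdiff(i,i0).max(2); m=(df>50).astype(np.uint8)
cv2.imwrite('pics/diff.png',np.hstack([m*255]))
print(r.get_state()['t'])
E
```

```text
scene bar 89 [0.0010347  0.00247856 0.05082099] [[-0.0052661  -0.05210026  0.04501664]
 [ 0.00491713  0.05308861  0.05520076]] [-0.00214237  0.0508263 ]
top bar 92 [-0.00249417  0.00181964  0.05170103] [[-0.00748676 -0.05246547  0.04737455]
 [ 0.00276913  0.05354959  0.05550762]] [-0.00761732  0.0517149 ]
25.0333
```

View pics/diff.png

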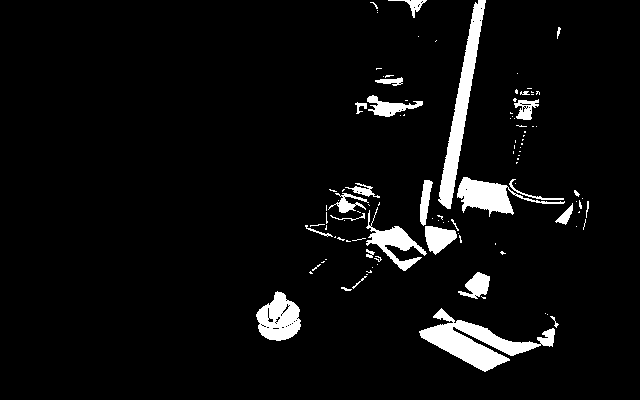

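The difference picture shows only the lid's old place, the crock's lid and clamp, the arm and shadows changed; the bystanders did not. I'm handing in.

```bash
python3 -c "
from bench import r
print(r.sign_off())"
```

```text
the job is handed in; nothing more can be done
None
```

The crock is sealed. I set the white lid with the grey handle into the mouth with its horn toward the lever, and swung the bail over until its bar was above the groove. Then I pressed the lever to its stop, withdrew the arm and handed in at about 25 s.

**Last checks:**
- **Lid:** The flange sits about 9 to 10 mm above the rim (9 expected). After release the wrist view showed it level within 0.2° and turned 0.3° off the crock. The oblique scene view gave a tilt of about 1°, which I put down to that view.
- **Bar:** It lies in the groove behind the horn, with its highest points 53 to 55 mm above the rim (53 expected).
- **Lever:** The paddle's middle is about 97 mm in front of the lever's axis and 71 mm below it (96 and 72 expected). Pressing on brought the force to 24 N with under 1 mm of movement, so it was on its stop.
- **Bystanders:** The before-and-after picture shows none of them moved.

**What disagreed:**
- With the lever up, I measured the paddle about 9 mm further forward than described, so I used the measured position.
- Single-camera positions differed from each other by 2 to 4 mm.

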